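# Check the geared turntables for play, then load or tag them

### The arm

A 7-joint arm with a two-finger parallel gripper is mounted at the origin on the work surface. World frame = base frame: x ahead of the robot, y to its left, z up, the work surface at z = 0. Lengths are in m, angles in rad, forces in N, time in s.
With the tool pointing down it reaches from about 0.425 to 0.925 m from the base axis. Payload 6.8 kg.
Tool frame: the origin (TCP) lies on the centre line of the jaws, within the pads' length; the fingertips stand 11 mm ahead of it and the grasp point (between the pads) lies 8 mm behind it; z points along the fingers, y is the line along which they close (so a half turn about z gives the same grasp; the last joint's range is limited). The gripper opens to 88 mm and grips with 3 to 60 N. Pads are 20 mm wide; open, the fingers measure 115 mm over their backs; the gripper's body (75 mm by 178 mm) begins 61 mm behind the grasp point.
Start: joints at [1.03, 0.477, 0.022, 1.555, -0.011, 1.109, -0.083], TCP at [0.283, -0.613, 0.202] pointing down, gripper open.
Joint ranges: [-2.96, 2.96], [-0.34, 2.1], [-1.41, 1.46], [0.24, 2.44], [-1.37, 4.51], [0.17, 1.92], [-2.96, 2.96]. Speed limits (rad/s): [2.39, 2.39, 3.14, 3.14, 3.14, 3.14, 3.14].

### API

Orientations are given as a unit quaternion [x, y, z, w].
In Python, from workcell import bot gives the robot as it stands.
- The arm moves only by the tool apply_moves, never from a script. Its argument "commands" is a list of rows, each a list of 2 entries, a list of its own where there are three numbers: the shift along the tool's x, y, z in units of 150 mm (1.0 is 150 mm), then the turn, a rotation vector about the tool's x, y, z in units of 180 degrees (1.0 is 180 degrees). A call has 1 to 20 rows; each row is the pose to reach, as a shift and turn from the pose commanded when the call began, along the tool's axes at that moment, turning the shorter way round; what a row does not reach only later rows make up. A row lasts 1/8 s, in which the tool goes at most 62.5 mm and 10.7 degrees, less where a joint would pass 70% of its speed; a pose out of reach is approached as far as the arm can. A call with a number of a shift or a turn outside -1 to 1 is refused whole. A call with a gripper value outside its range is refused whole. "fingers" is the opening, from 0 (shut) to 1 (fully open), set as the call begins (left out, the last holds). The fingers move at their own pace and stop on an object; the grip force is fixed at half the most. Time passes only in rows, so rows that repeat a pose let the fingers close. It gives the time, the measured TCP pose, the force, the opening and the grip force at its end, in the units of the state.
- bot.state(): the state, without advancing time (a new reading comes with each control period).
- bot.capture(name): name is "side" or "top"; returns the picture (384x512x3 uint8, red, green, blue); there is no depth.
- bot.camera_info(name): a dict with "fovy" (degrees; the focal length in pixels is half the picture's height over the tangent of half this angle, whatever the lens; pixels are square), "cx", "cy" (the principal point, pixels), "R" (3x3) and "t" (3): a world point X has camera coordinates R X + t. Camera axes: x right, y down, z forward; pixel columns grow to the right and rows downward; lengths in m; the calibration is good to about 2 mm. A picture is of the moment at which its call begins. camera_info takes no time and is no camera call.
- bot.close_job(): hands the job in; it is judged then, once.
Trained networks look in the newest picture that a camera, given by its name, has taken for a name from the list of things; names that differ only in an ending like _2 or _b are one class to them, and where a whole thing is asked for, a point or a joint stands for the part that bears it (a point fixed in the world has none). Each returns a list of dicts, best first, with "score" (0 to 1); they miss things now and then, are a little off and sometimes report something else, mostly with a low value. They report only what shows in the picture. A call takes as long as a camera call. They do not tell look-alikes from the thing itself.
- bot.regions_of(camera, query): "region" (384x512 bool, what is visible of it) and "bbox" ([centre column, centre row, width, height] in pixels, round what is visible of it).
- bot.place_of(camera, query): "location" ([column, row] in pixels: a listed point, or the origin of a listed thing).
The state is a dict: "clock": time; "joint_pos": joint angles; "qvel": joint speeds; "joint_torque": joint torques, N m; "tool_pos": TCP position; "ee_rot": TCP orientation; "contact_force": force on the tool from outside, world axes, zero at the start; "ft_torque": the same for the moment, N m; "opening": finger opening in m; "grip_force": force on a finger pad.
Only numpy, scipy, OpenCV 4.12 (cv2) and the standard library are available. Lean on these libraries where they do the work, as an engineer would, in place of code of your own. Each camera call takes 0.05 s, during which the arm holds its last target. There are 200 camera calls.

### The job

With all the heads still empty, rock each turntable's crank gently back and forth to find how far its knob swings freely before the braked gears resist either way, and finish by turning it anticlockwise, seen from above, past the slack until the head has moved about 3 degrees from its start; leave it there. Then stand a plaster bird upright in the middle of the head of every sound turntable, one whose knob swings freely by less than 15 mm in all, and a red marker in the same way on every worn one, which swings more. Do not force the heads further, leave any spare birds and markers on the bench, and leave the jars and the cup alone.

Things in the scene. Friction and masses are not known exactly. Their poses are not given: they have to be found in the camera images.
- wheel_a_top (a point): Turntable a (3 or all of four alike are present): grey 6 kg gearbox 165 x 110 x 30 mm high with a round aluminium head 130 mm across; a red line on its rim starts at a red pointer. This point: centre of the head's flat top, 55 mm above the bench. Axes fixed to the gearbox: z up, x from crank to head. The crank's vertical axis is 85 mm from here on the -x side, nearest the robot.
- wheel_a_knob (a point): Middle (76 mm above the bench) of turntable a's black crank knob: an upright, freely spinning cylinder 20 mm across, 50 mm tall, standing on a flat steel crank arm, 70 mm from the crank's vertical axis. It starts inside its free play, where it swings with 1 to 2 N and stays where left; at each end it meets the braked gears, which resist up to about 7 N at the knob, then give way.
- wheel_a_head (a joint): Angle of turntable a's head (rad), 0 at the start, growing anticlockwise seen from above. Past the free play the crank turns the head the same way, half as far: 3 degrees of head take about 7 mm of knob travel beyond the point of resistance. The brake holds the head where it is left.
- wheel_b_top (a point): Turntable b (3 or all of four alike are present): grey 6 kg gearbox 165 x 110 x 30 mm high with a round aluminium head 130 mm across; a red line on its rim starts at a red pointer. This point: centre of the head's flat top, 55 mm above the bench. Axes fixed to the gearbox: z up, x from crank to head. The crank's vertical axis is 85 mm from here on the -x side, nearest the robot.
- wheel_b_knob (a point): Middle (76 mm above the bench) of turntable b's black crank knob: an upright, freely spinning cylinder 20 mm across, 50 mm tall, standing on a flat steel crank arm, 70 mm from the crank's vertical axis. It starts inside its free play, where it swings with 1 to 2 N and stays where left; at each end it meets the braked gears, which resist up to about 7 N at the knob, then give way.
- wheel_b_head (a joint): Angle of turntable b's head (rad), 0 at the start, growing anticlockwise seen from above. Past the free play the crank turns the head the same way, half as far: 3 degrees of head take about 7 mm of knob travel beyond the point of resistance. The brake holds the head where it is left.
- wheel_c_top (a point): Turntable c (3 or all of four alike are present): grey 6 kg gearbox 165 x 110 x 30 mm high with a round aluminium head 130 mm across; a red line on its rim starts at a red pointer. This point: centre of the head's flat top, 55 mm above the bench. Axes fixed to the gearbox: z up, x from crank to head. The crank's vertical axis is 85 mm from here on the -x side, nearest the robot.
- wheel_c_knob (a point): Middle (76 mm above the bench) of turntable c's black crank knob: an upright, freely spinning cylinder 20 mm across, 50 mm tall, standing on a flat steel crank arm, 70 mm from the crank's vertical axis. It starts inside its free play, where it swings with 1 to 2 N and stays where left; at each end it meets the braked gears, which resist up to about 7 N at the knob, then give way.
- wheel_c_head (a joint): Angle of turntable c's head (rad), 0 at the start, growing anticlockwise seen from above. Past the free play the crank turns the head the same way, half as far: 3 degrees of head take about 7 mm of knob travel beyond the point of resistance. The brake holds the head where it is left.
- wheel_d_top (a point): Turntable d (3 or all of four alike are present): grey 6 kg gearbox 165 x 110 x 30 mm high with a round aluminium head 130 mm across; a red line on its rim starts at a red pointer. This point: centre of the head's flat top, 55 mm above the bench. Axes fixed to the gearbox: z up, x from crank to head. The crank's vertical axis is 85 mm from here on the -x side, nearest the robot.
- wheel_d_knob (a point): Middle (76 mm above the bench) of turntable d's black crank knob: an upright, freely spinning cylinder 20 mm across, 50 mm tall, standing on a flat steel crank arm, 70 mm from the crank's vertical axis. It starts inside its free play, where it swings with 1 to 2 N and stays where left; at each end it meets the braked gears, which resist up to about 7 N at the knob, then give way.
- wheel_d_head (a joint): Angle of turntable d's head (rad), 0 at the start, growing anticlockwise seen from above. Past the free play the crank turns the head the same way, half as far: 3 degrees of head take about 7 mm of knob travel beyond the point of resistance. The brake holds the head where it is left.
- bird_1_mid (a point): Plaster bird figurine, off-white, 84 mm high, on a round foot 56 mm across and 12 mm thick; plain round body 40 mm across from 15 to 62 mm above its underside, the place to grip it, small round head and beak above. This point is on its axis, 45 mm above its underside; z is its upright axis.
- bird_2_mid (a point): Plaster bird figurine, off-white, 84 mm high, on a round foot 56 mm across and 12 mm thick; plain round body 40 mm across from 15 to 62 mm above its underside, the place to grip it, small round head and beak above. This point is on its axis, 45 mm above its underside; z is its upright axis.
- bird_3_mid (a point): Plaster bird figurine, off-white, 84 mm high, on a round foot 56 mm across and 12 mm thick; plain round body 40 mm across from 15 to 62 mm above its underside, the place to grip it, small round head and beak above. This point is on its axis, 45 mm above its underside; z is its upright axis.
- marker_1_mid (a point): Red out-of-service marker, skittle-shaped, 84 mm high: round red foot 56 mm across and 10 mm thick, stem 26 mm across from 10 to 55 mm up, with a white band, red ball 32 mm across on top. Grip it by the stem. This point is on its axis, 45 mm above its underside; z is its upright axis.
- marker_2_mid (a point): Red out-of-service marker, skittle-shaped, 84 mm high: round red foot 56 mm across and 10 mm thick, stem 26 mm across from 10 to 55 mm up, with a white band, red ball 32 mm across on top. Grip it by the stem. This point is on its axis, 45 mm above its underside; z is its upright axis.
- jar_ochre: Bystander, to be left alone: ochre paint jar, 60 mm wide, 70 mm high. Origin at its underside.
- jar_rust: Bystander, to be left alone: rust-brown paint jar, 60 mm wide, 80 mm high. Origin at its underside.
- jar_blue: Bystander, to be left alone: blue paint jar, 56 mm wide, 65 mm high. Origin at its underside.
- cup: Bystander, to be left alone: white ceramic cup, 72 mm wide, 75 mm high. Origin at its underside.
Mind the look-alikes: they are no part of the job. Leave any turquoise look-alike of the part that bears bird_2_mid alone.

How it is judged:
On the way, in this order (a step that is already met when the one before it is completed fails the run):
1. every crank present has been turned anticlockwise past its slack so that its head stands 1 to 7 degrees on from its start, all heads still empty (value of joint wheel_a_head between 0.015 and 0.13 rad and y of wheel_a_knob in the frame of wheel_a_top below -0.001 m and value of joint wheel_b_head between 0.015 and 0.13 rad and y of wheel_b_knob in the frame of wheel_b_top below -0.001 m and value of joint wheel_c_head between 0.015 and 0.13 rad and y of wheel_c_knob in the frame of wheel_c_top below -0.001 m and value of joint wheel_d_head between 0.015 and 0.13 rad and y of wheel_d_knob in the frame of wheel_d_top below -0.001 m and horizontal distance between each of bird_1_mid, bird_2_mid, bird_3_mid, marker_1_mid, marker_2_mid and wheel_a_top above 0.075 m and horizontal distance between each of bird_1_mid, bird_2_mid, bird_3_mid, marker_1_mid, marker_2_mid and wheel_b_top above 0.075 m and horizontal distance between each of bird_1_mid, bird_2_mid, bird_3_mid, marker_1_mid, marker_2_mid and wheel_c_top above 0.075 m and horizontal distance between each of bird_1_mid, bird_2_mid, bird_3_mid, marker_1_mid, marker_2_mid and wheel_d_top above 0.075 m), for 0.2 s.
2. every sound turntable carries a bird and every worn one a red marker ((y of wheel_a_knob in the frame of wheel_a_top below -0.025 m or (horizontal distance between bird_1_mid and wheel_a_top below 0.015 m and z of bird_1_mid in the frame of wheel_a_top between 0.039 and 0.051 m and angle between bird_1_mid's own z axis and vertical below 0.12 rad) or (horizontal distance between bird_2_mid and wheel_a_top below 0.015 m and z of bird_2_mid in the frame of wheel_a_top between 0.039 and 0.051 m and angle between bird_2_mid's own z axis and vertical below 0.12 rad) or (horizontal distance between bird_3_mid and wheel_a_top below 0.015 m and z of bird_3_mid in the frame of wheel_a_top between 0.039 and 0.051 m and angle between bird_3_mid's own z axis and vertical below 0.12 rad)) and (y of wheel_a_knob in the frame of wheel_a_top above -0.025 m or (horizontal distance between marker_1_mid and wheel_a_top below 0.015 m and z of marker_1_mid in the frame of wheel_a_top between 0.039 and 0.051 m and angle between marker_1_mid's own z axis and vertical below 0.12 rad) or (horizontal distance between marker_2_mid and wheel_a_top below 0.015 m and z of marker_2_mid in the frame of wheel_a_top between 0.039 and 0.051 m and angle between marker_2_mid's own z axis and vertical below 0.12 rad)) and (y of wheel_a_knob in the frame of wheel_a_top below -0.025 m or horizontal distance between marker_1_mid and wheel_a_top above 0.075 m) and (y of wheel_a_knob in the frame of wheel_a_top below -0.025 m or horizontal distance between marker_2_mid and wheel_a_top above 0.075 m) and (y of wheel_a_knob in the frame of wheel_a_top above -0.025 m or horizontal distance between bird_1_mid and wheel_a_top above 0.075 m) and (y of wheel_a_knob in the frame of wheel_a_top above -0.025 m or horizontal distance between bird_2_mid and wheel_a_top above 0.075 m) and (y of wheel_a_knob in the frame of wheel_a_top above -0.025 m or horizontal distance between bird_3_mid and wheel_a_top above 0.075 m) and (y of wheel_b_knob in the frame of wheel_b_top below -0.025 m or (horizontal distance between bird_1_mid and wheel_b_top below 0.015 m and z of bird_1_mid in the frame of wheel_b_top between 0.039 and 0.051 m and angle between bird_1_mid's own z axis and vertical below 0.12 rad) or (horizontal distance between bird_2_mid and wheel_b_top below 0.015 m and z of bird_2_mid in the frame of wheel_b_top between 0.039 and 0.051 m and angle between bird_2_mid's own z axis and vertical below 0.12 rad) or (horizontal distance between bird_3_mid and wheel_b_top below 0.015 m and z of bird_3_mid in the frame of wheel_b_top between 0.039 and 0.051 m and angle between bird_3_mid's own z axis and vertical below 0.12 rad)) and (y of wheel_b_knob in the frame of wheel_b_top above -0.025 m or (horizontal distance between marker_1_mid and wheel_b_top below 0.015 m and z of marker_1_mid in the frame of wheel_b_top between 0.039 and 0.051 m and angle between marker_1_mid's own z axis and vertical below 0.12 rad) or (horizontal distance between marker_2_mid and wheel_b_top below 0.015 m and z of marker_2_mid in the frame of wheel_b_top between 0.039 and 0.051 m and angle between marker_2_mid's own z axis and vertical below 0.12 rad)) and (y of wheel_b_knob in the frame of wheel_b_top below -0.025 m or horizontal distance between marker_1_mid and wheel_b_top above 0.075 m) and (y of wheel_b_knob in the frame of wheel_b_top below -0.025 m or horizontal distance between marker_2_mid and wheel_b_top above 0.075 m) and (y of wheel_b_knob in the frame of wheel_b_top above -0.025 m or horizontal distance between bird_1_mid and wheel_b_top above 0.075 m) and (y of wheel_b_knob in the frame of wheel_b_top above -0.025 m or horizontal distance between bird_2_mid and wheel_b_top above 0.075 m) and (y of wheel_b_knob in the frame of wheel_b_top above -0.025 m or horizontal distance between bird_3_mid and wheel_b_top above 0.075 m) and (y of wheel_c_knob in the frame of wheel_c_top below -0.025 m or (horizontal distance between bird_1_mid and wheel_c_top below 0.015 m and z of bird_1_mid in the frame of wheel_c_top between 0.039 and 0.051 m and angle between bird_1_mid's own z axis and vertical below 0.12 rad) or (horizontal distance between bird_2_mid and wheel_c_top below 0.015 m and z of bird_2_mid in the frame of wheel_c_top between 0.039 and 0.051 m and angle between bird_2_mid's own z axis and vertical below 0.12 rad) or (horizontal distance between bird_3_mid and wheel_c_top below 0.015 m and z of bird_3_mid in the frame of wheel_c_top between 0.039 and 0.051 m and angle between bird_3_mid's own z axis and vertical below 0.12 rad)) and (y of wheel_c_knob in the frame of wheel_c_top above -0.025 m or (horizontal distance between marker_1_mid and wheel_c_top below 0.015 m and z of marker_1_mid in the frame of wheel_c_top between 0.039 and 0.051 m and angle between marker_1_mid's own z axis and vertical below 0.12 rad) or (horizontal distance between marker_2_mid and wheel_c_top below 0.015 m and z of marker_2_mid in the frame of wheel_c_top between 0.039 and 0.051 m and angle between marker_2_mid's own z axis and vertical below 0.12 rad)) and (y of wheel_c_knob in the frame of wheel_c_top below -0.025 m or horizontal distance between marker_1_mid and wheel_c_top above 0.075 m) and (y of wheel_c_knob in the frame of wheel_c_top below -0.025 m or horizontal distance between marker_2_mid and wheel_c_top above 0.075 m) and (y of wheel_c_knob in the frame of wheel_c_top above -0.025 m or horizontal distance between bird_1_mid and wheel_c_top above 0.075 m) and (y of wheel_c_knob in the frame of wheel_c_top above -0.025 m or horizontal distance between bird_2_mid and wheel_c_top above 0.075 m) and (y of wheel_c_knob in the frame of wheel_c_top above -0.025 m or horizontal distance between bird_3_mid and wheel_c_top above 0.075 m) and (y of wheel_d_knob in the frame of wheel_d_top below -0.025 m or (horizontal distance between bird_1_mid and wheel_d_top below 0.015 m and z of bird_1_mid in the frame of wheel_d_top between 0.039 and 0.051 m and angle between bird_1_mid's own z axis and vertical below 0.12 rad) or (horizontal distance between bird_2_mid and wheel_d_top below 0.015 m and z of bird_2_mid in the frame of wheel_d_top between 0.039 and 0.051 m and angle between bird_2_mid's own z axis and vertical below 0.12 rad) or (horizontal distance between bird_3_mid and wheel_d_top below 0.015 m and z of bird_3_mid in the frame of wheel_d_top between 0.039 and 0.051 m and angle between bird_3_mid's own z axis and vertical below 0.12 rad)) and (y of wheel_d_knob in the frame of wheel_d_top above -0.025 m or (horizontal distance between marker_1_mid and wheel_d_top below 0.015 m and z of marker_1_mid in the frame of wheel_d_top between 0.039 and 0.051 m and angle between marker_1_mid's own z axis and vertical below 0.12 rad) or (horizontal distance between marker_2_mid and wheel_d_top below 0.015 m and z of marker_2_mid in the frame of wheel_d_top between 0.039 and 0.051 m and angle between marker_2_mid's own z axis and vertical below 0.12 rad)) and (y of wheel_d_knob in the frame of wheel_d_top below -0.025 m or horizontal distance between marker_1_mid and wheel_d_top above 0.075 m) and (y of wheel_d_knob in the frame of wheel_d_top below -0.025 m or horizontal distance between marker_2_mid and wheel_d_top above 0.075 m) and (y of wheel_d_knob in the frame of wheel_d_top above -0.025 m or horizontal distance between bird_1_mid and wheel_d_top above 0.075 m) and (y of wheel_d_knob in the frame of wheel_d_top above -0.025 m or horizontal distance between bird_2_mid and wheel_d_top above 0.075 m) and (y of wheel_d_knob in the frame of wheel_d_top above -0.025 m or horizontal distance between bird_3_mid and wheel_d_top above 0.075 m)), for 0.2 s.
At the end, for the whole second after the job is handed in: Each head 1 to 7 degrees anticlockwise of its start, its crank left at the end of its slack; a bird on each sound head, a marker on each worn one, within 15 mm of its centre, upright within 7 degrees and at rest, none on the wrong sort (all of step 2 and value of joint wheel_a_head between 0.015 and 0.13 rad and y of wheel_a_knob in the frame of wheel_a_top below -0.001 m and value of joint wheel_b_head between 0.015 and 0.13 rad and y of wheel_b_knob in the frame of wheel_b_top below -0.001 m and value of joint wheel_c_head between 0.015 and 0.13 rad and y of wheel_c_knob in the frame of wheel_c_top below -0.001 m and value of joint wheel_d_head between 0.015 and 0.13 rad and y of wheel_d_knob in the frame of wheel_d_top below -0.001 m and linear speed of each of bird_1, bird_2, bird_3, marker_1, marker_2 below 0.02 m/s); the robot touches nothing.
It fails at once if a crank is forced on against the brake until its knob is more than 60 mm from where it started (distance of any of wheel_a_knob, wheel_b_knob, wheel_c_knob, wheel_d_knob from where it was at the start of the episode above 0.06 m).
It fails at once if a bystander is moved by more than 40 mm (distance of any of jar_ochre, jar_rust, jar_blue, cup from where it was at the start of the episode above 0.04 m).
Of wheel_a, wheel_b, wheel_c, wheel_d only 3 to 4 are there at a start; the rules pass over those that are not, and their reading is None.
At some moment in a run one of bird_1, bird_2, bird_3, marker_1, marker_2 may be knocked a few centimetres aside while the robot is not near it.
It also fails if it takes over 210 s, if anything falls off the work surface, if the arm or the gripper's body presses on something with over 40 N, if the wrist force passes 120 N, or if a joint passes its speed limit or range.

## Working session

There is one attempt and no reset: what is moved stays moved. The work goes in short steps, Python scripts to look and compute and a tool call to move; the robot and the scene stay as the last step left them, time stands still between calls to the robot, and variables do not carry over. Pictures are saved under pics/ and viewed, at most 14 in all, crops included, and the job is handed in when it is done.

Besides the shell and the picture viewer there is one more tool, called after "Emit:" by a JSON object that holds its "op" and its "data", one argument or row to a line. apply_moves: Moves the arm, as the interface text tells. Shifts and turns lie within -1 to 1; 1 stands for 150 mm of shift or 180 degrees of turn. Its arguments: {"type":"object","properties":{"commands":{"type":"array"},"fingers":{"type":"number"}},"required":["commands"]}

```bash
mkdir -p pics; ls; python3 - <<'E'
from workcell import bot
import cv2
s=bot.state();print(s)
for c in("side","top"):
    im=bot.capture(c);cv2.imwrite(f"pics/{c}0.png",im[:,:,::-1]);i=bot.camera_info(c);print(c,i)
    for q in("wheel_a_top","wheel_a_knob","bird_1_mid","marker_1_mid"):
        print(q,[(round(d["score"],2),[round(float(v)) for v in d["location"]]) for d in bot.place_of(c,q)])
E
```

```text
pics
{'clock': 0.0, 'joint_pos': array([ 1.02989273,  0.47777519,  0.02236354,  1.55644199, -0.01151527,
        1.10930766, -0.08310616]), 'qvel': array([-0.00054904, -0.00136313,  0.00031132, -0.0004857 , -0.00046392,
       -0.00078728,  0.00209496]), 'joint_torque': array([-7.75724675e-05, -5.82862365e+01,  1.53430402e+00, -2.72616506e+01,
       -5.43592090e-02,  1.67771964e-02,  1.83421498e-04]), 'tool_pos': array([ 0.28281153, -0.61219004,  0.20080292]), 'ee_rot': array([ 9.76677301e-01,  2.14710588e-01, -2.56922321e-04, -8.64519023e-04]), 'contact_force': array([ 0.44305711,  0.35645947, -0.19034495]), 'ft_torque': array([-0.00930454, -0.03617864,  0.01148364]), 'grip_force': 0.0, 'opening': 0.08784406752806356}
side {'fovy': 49.49692768279534, 'cx': 264.2961742157332, 'cy': 189.17012906752294, 'R': array([[-0.99551005, -0.09432612, -0.00789496],
       [-0.0438122 ,  0.5331083 , -0.84491185],
       [ 0.08390613, -0.84077234, -0.5348473 ]]), 't': array([0.52806435, 0.12626137, 1.07605734])}
wheel_a_top [(0.63, [244, 157])]
wheel_a_knob [(0.39, [289, 150])]
bird_1_mid [(0.97, [304, 246])]
marker_1_mid [(0.63, [294, 221])]
top {'fovy': 54.34312536659333, 'cx': 262.93321854248205, 'cy': 183.6260540761019, 'R': array([[-0.02656342, -0.99955609, -0.01349109],
       [-0.98787867,  0.02831307, -0.15262405],
       [ 0.15293828,  0.00927334, -0.98819223]]), 't': array([-0.05449713,  0.55819674,  1.13955025])}
wheel_a_top [(0.92, [336, 156]), (0.18, [270, 190])]
wheel_a_knob [(0.36, [341, 207])]
bird_1_mid [(0.4, [206, 139])]
marker_1_mid [(0.56, [307, 125]), (0.46, [232, 219])]
```

View pics/top0.png

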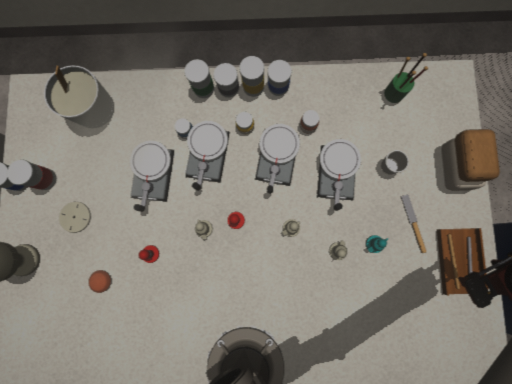

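View pics/side0.png

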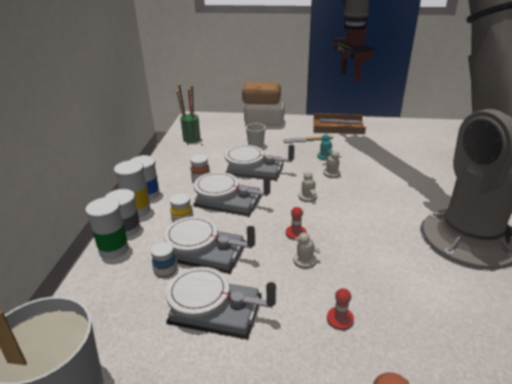

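The top view shows four turntables, with heads near (151,161), (208,142), (279,145) and (340,160) and knobs near (141,206), (198,186), (270,188) and (338,204). Birds stand at (202,229), (292,228) and (340,251), and markers at (236,220) and (149,254). The turquoise look-alike is at (376,244). The side view shows the same layout.

```bash
python3 - <<'E'
import cv2
im=cv2.imread("pics/top0.png")[115:275,110:370]
cv2.imwrite("pics/crop0.png",cv2.resize(im,None,fx=3,fy=3,interpolation=cv2.INTER_CUBIC))
E
cat > h.py <<'E'
import numpy as np
from workcell import bot
def cam(c):
    i=bot.camera_info(c);return i,192/np.tan(np.radians(i["fovy"]/2))
def ray(c,px,z):
    i,f=cam(c);d=np.array([(px[0]-i["cx"])/f,(px[1]-i["cy"])/f,1]);R,t=np.array(i["R"]),np.array(i["t"])
    o=-R.T@t;d=R.T@d;return o+d*(z-o[2])/d[2]
def proj(c,X):
    i,f=cam(c);p=np.array(i["R"])@np.array(X)+i["t"];return np.array([f*p[0]/p[2]+i["cx"],f*p[1]/p[2]+i["cy"]])
E
```

```text
(no output)
```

View pics/crop0.png

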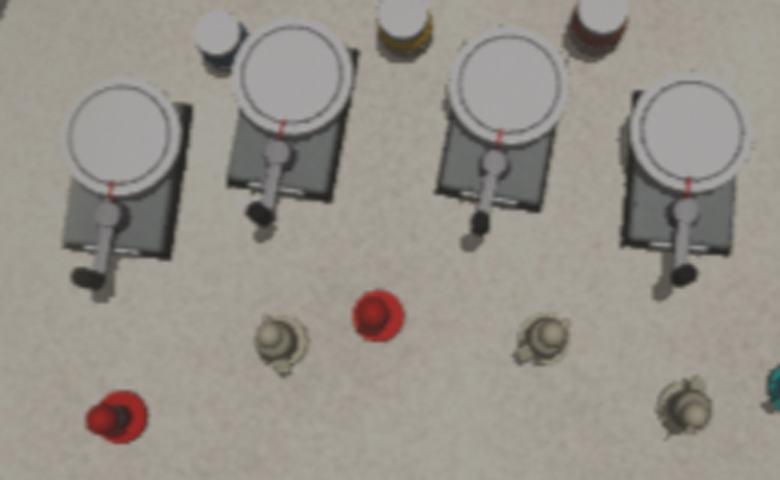

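The enlarged crop shows head rings centred near crop (124,134), (293,75), (508,84) and (690,130). The pivot caps are near (108,215), (278,152), (494,161) and (685,211). The knob tops are near (80,277), (258,211), (481,228) and (684,275).

```bash
python3 - <<'E'
from h import *
H=[(124,134),(293,75),(508,84),(690,130)];P=[(108,215),(278,152),(494,161),(685,211)];K=[(78,277),(256,211),(481,230),(685,275)]
g=lambda p:(np.array(p)-1)/3+[110,115]
for n,(h,p,k) in enumerate(zip(H,P,K)):
    a,b,c=ray("top",g(h),.055),ray("top",g(p),.048),ray("top",g(k),.095)
    x=(a-b)[:2];L=np.hypot(*x);th=np.degrees(np.arctan2(x[1],x[0]))
    u=x/L;ax=a[:2]-.085*u;d=c[:2]-ax;print(n+1,"head",a.round(3),"axis",b.round(3),"L",L.round(3),"yaw",th.round(1),"knob",c.round(3),"rel",np.round([d@u,d@[-u[1],u[0]]],3), "Rk",np.hypot(*d).round(3), "sidepx head",proj("side",a).round(),"knob",proj("side",[*c[:2],.101]).round())
q=bot.state()["ee_rot"]
from scipy.spatial.transform import Rotation as R
print(R.from_quat(q).as_matrix().round(3))
for c in("side","top"):
    for qn in ("wheel_a","bird_1","marker_1"):
        try:print(c,qn,[(round(d["score"],2),[round(float(v)) for v in d["bbox"]]) for d in bot.regions_of(c,qn+"_top" if qn[0]=="w" else qn+"_mid")])
        except Exception as e:print(e)
for p in [(120,417,.005),(378,316,.005),(282,342,.006),(546,337,.006),(685,405,.006)]:
    print(ray("top",g(p[:2]),p[2]).round(3))
E
```

```text
1 head [0.643 0.283 0.055] axis [0.558 0.3   0.048] L 0.087 yaw -11.6 knob [0.488 0.314 0.095] rel [-0.072 -0.001] Rk 0.072 sidepx head [197. 287.] knob [270. 286.]
2 head [0.701 0.104 0.055] axis [0.62  0.121 0.048] L 0.083 yaw -12.0 knob [0.55  0.135 0.095] rel [-0.07  -0.001] Rk 0.07 sidepx head [190. 232.] knob [250. 228.]
3 head [ 0.685 -0.125  0.055] axis [ 0.604 -0.107  0.048] L 0.083 yaw -12.0 knob [ 0.524 -0.091  0.095] rel [-0.079 -0.001] Rk 0.079 sidepx head [215. 183.] knob [269. 178.]
4 head [ 0.629 -0.314  0.055] axis [ 0.545 -0.305  0.048] L 0.085 yaw -5.9 knob [ 0.473 -0.292  0.095] rel [-0.072  0.005] Rk 0.072 sidepx head [243. 154.] knob [291. 146.]
[[ 0.908  0.419 -0.   ]
 [ 0.419 -0.908  0.   ]
 [ 0.    -0.    -1.   ]]
side wheel_a [(0.69, [260, 161, 65, 36])]
side bird_1 [(0.79, [307, 251, 24, 35])]
side marker_1 [(0.63, [295, 225, 26, 33])]
top wheel_a [(0.85, [340, 176, 44, 70]), (0.51, [150, 255, 21, 15])]
top bird_1 [(0.49, [205, 230, 13, 18])]
top marker_1 [(0.8, [236, 219, 22, 16]), (0.62, [243, 125, 22, 20])]
[0.347 0.297 0.005]
[0.446 0.021 0.005]
[0.422 0.124 0.006]
[ 0.419 -0.158  0.006]
[ 0.344 -0.301  0.006]
```

Emit:
{"op": "apply_moves", "data": {
  "commands": [
    [[0.5,-0.35,0.05],[0,0,0.06]],
    [[1,-0.7,0.1],[0,0,0.12]],
    [[1,-0.7,0.1],[0,0,0.171]],
    [[1,-0.7,0.1],[0,0,0.171]]
  ],
  "fingers": 0.4
}}

```text
clock: 1.3
tool_pos: [0.3792, -0.4493, 0.1866]
ee_rot: [0.999, -0.048, 0.0, -0.001]
contact_force: [-0.0, -0.0, 0.2]
opening: 0.051
grip_force: 0.0
```

```bash
cat > to.py <<'E'
import sys
from h import *
from scipy.spatial.transform import Rotation as R
def go(x,y,z,yaw):
    s=bot.state();M=R.from_quat(s["ee_rot"]);sh=M.inv().apply(np.array([x,y,z])-s["tool_pos"])/.15
    T=R.from_euler("z",yaw,degrees=True)*R.from_matrix(np.diag([1,-1,-1.]))
    print("t",round(s["clock"],1),"at",s["tool_pos"].round(4),"F",s["contact_force"].round(1),"shift",sh.round(3),"turn",((M.inv()*T).as_rotvec()/np.pi).round(3))
if __name__=="__main__": go(*map(float,sys.argv[1:]))
E
python3 to.py .473 -.292 .12 -6
```

```text
t 1.3 at [ 0.3792 -0.4493  0.1866] F [-0.  -0.   0.2] shift [ 0.521 -1.103  0.447] turn [-0.001 -0.     0.003]
```

Emit:
{"op": "apply_moves", "data": {
  "commands": [
    [[0.18,-0.35,0.1],[0,0,0.003]],
    [[0.35,-0.7,0.2],[0,0,0.003]],
    [[0.52,-1,0.25],[0,0,0.003]],
    [[0.52,-1,0.25],[0,0,0.003]]
  ],
  "fingers": 0.42
}}

```text
clock: 1.8
tool_pos: [0.4709, -0.3098, 0.1488]
ee_rot: [0.999, -0.053, 0.0, -0.001]
contact_force: [-0.3, 0.4, -0.3]
opening: 0.0369
grip_force: 0.0
```

```bash
python3 to.py .473 -.292 .12 -6
```

```text
t 1.8 at [ 0.4709 -0.3098  0.1488] F [-0.3  0.4 -0.3] shift [ 0.001 -0.119  0.192] turn [-0.001 -0.    -0.   ]
```

Emit:
{"op": "apply_moves", "data": {
  "commands": [
    [[0,-0.12,0.1],[0,0,0]],
    [[0,-0.12,0.2],[0,0,0]],
    [[0,-0.12,0.23],[0,0,0]],
    [[0,-0.12,0.25],[0,0,0]],
    [[0,-0.12,0.27],[0,0,0]]
  ]
}}

```text
clock: 2.42
tool_pos: [0.4705, -0.2963, 0.1088]
ee_rot: [0.998, -0.057, 0.0, 0.0]
contact_force: [-0.5, -0.8, 0.2]
opening: 0.0365
grip_force: 0.0
```

```bash
python3 to.py .473 -.292 .085 -6;python3 - <<'E'
from workcell import bot
import cv2
t=bot.capture("top")[150:260,280:420];s=bot.capture("side")[90:200,230:370]
cv2.imwrite("pics/a.png",cv2.resize(cv2.hconcat([t,s])[:,:,::-1],None,fx=2.8,fy=2.8,interpolation=cv2.INTER_CUBIC))
E
```

```text
t 2.4 at [ 0.4705 -0.2963  0.1088] F [-0.5 -0.8  0.2] shift [ 0.013 -0.031  0.159] turn [ 0.    -0.    -0.003]
```

View pics/a.png

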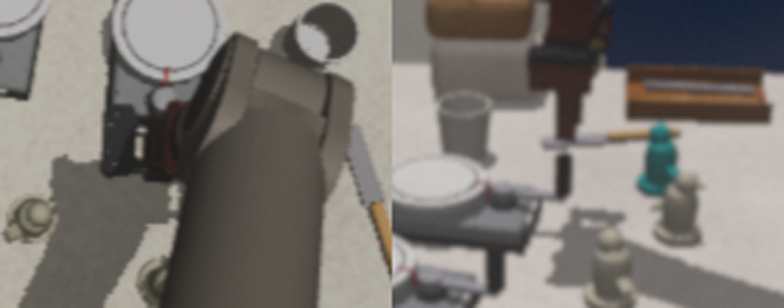

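The side crop shows the fingers over wheel 4's knob at about crop (563,170), with no contact force. I'll descend and narrow the jaws.

Emit:
{"op": "apply_moves", "data": {
  "commands": [
    [[0.01,-0.02,0.08],[0,0,0]],
    [[0.01,-0.03,0.16],[0,0,0]],
    [[0.01,-0.03,0.16],[0,0,0]]
  ],
  "fingers": 0.32
}}

```text
clock: 2.9
tool_pos: [0.4717, -0.2905, 0.0833]
ee_rot: [0.998, -0.057, -0.001, -0.001]
contact_force: [-0.1, 1.1, 0.2]
opening: 0.0285
grip_force: 0.0
```

Emit:
{"op": "apply_moves", "data": {
  "commands": [
    [[0,-0.02,0],[0,0,0]],
    [[0,-0.04,0],[0,0,0]],
    [[0,-0.04,0],[0,0,0]]
  ]
}}

```text
clock: 3.28
tool_pos: [0.4735, -0.2851, 0.0851]
ee_rot: [0.998, -0.057, 0.0, 0.0]
contact_force: [0.5, 0.2, 0.2]
opening: 0.0282
grip_force: 0.0
```

Emit:
{"op": "apply_moves", "data": {
  "commands": [
    [[0,-0.02,0],[0,0,0]],
    [[0,-0.04,0],[0,0,0]],
    [[0,-0.04,0],[0,0,0]]
  ]
}}

```text
clock: 3.65
tool_pos: [0.4739, -0.2791, 0.0848]
ee_rot: [0.998, -0.057, 0.0, -0.0]
contact_force: [0.0, 0.1, 0.1]
opening: 0.028
grip_force: 0.0
```

Emit:
{"op": "apply_moves", "data": {
  "commands": [
    [[0,-0.015,0],[0,0,0]],
    [[0,-0.03,0],[0,0,0]],
    [[0,-0.03,0],[0,0,0]]
  ]
}}

```text
clock: 4.03
tool_pos: [0.4745, -0.2747, 0.0848]
ee_rot: [0.998, -0.057, 0.0, -0.0]
contact_force: [-0.1, -0.4, 0.5]
opening: 0.0282
grip_force: 0.0
```

Emit:
{"op": "apply_moves", "data": {
  "commands": [
    [[0,-0.02,0],[0,0,0]],
    [[0,-0.04,0],[0,0,0]]
  ]
}}

```text
clock: 4.28
tool_pos: [0.4751, -0.2687, 0.0847]
ee_rot: [0.998, -0.057, -0.0, -0.0]
contact_force: [0.1, 0.1, -0.5]
opening: 0.028
grip_force: 0.0
```

```bash
python3 - <<'E'
from workcell import bot
import cv2
s=bot.state();print(s["tool_pos"],s["contact_force"])
t=bot.capture("top")[150:260,280:420];s=bot.capture("side")[110:200,230:344]
cv2.imwrite("pics/b.png",cv2.resize(s[:,:,::-1],None,fx=5,fy=5,interpolation=cv2.INTER_CUBIC))
E
```

```text
[ 0.47505769 -0.26874143  0.08473805] [ 0.06050576  0.05039755 -0.52833299]
```

View pics/b.png

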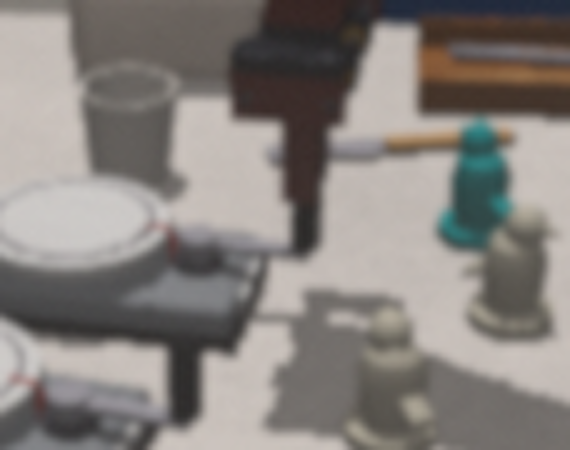

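The side crop shows the fingers still around wheel 4's knob at the crank tip (305,245), with no resistance yet, so I'll keep pushing.

Emit:
{"op": "apply_moves", "data": {
  "commands": [
    [[0,-0.02,0],[0,0,0]],
    [[0,-0.04,0],[0,0,0]]
  ]
}}

```text
clock: 4.62
tool_pos: [0.4758, -0.2628, 0.0848]
ee_rot: [0.998, -0.057, 0.0, -0.0]
contact_force: [-0.1, 0.9, -0.0]
opening: 0.0279
grip_force: 0.0
```

Emit:
{"op": "apply_moves", "data": {
  "commands": [
    [[0,-0.02,0],[0,0,0]],
    [[0,-0.03,0],[0,0,0]]
  ]
}}

```text
clock: 4.88
tool_pos: [0.4763, -0.2582, 0.0848]
ee_rot: [0.998, -0.057, 0.0, -0.0]
contact_force: [-0.9, 0.9, -0.6]
opening: 0.028
grip_force: 0.0
```

```bash
python3 - <<'E'
from h import *
import cv2
for y in (0,.02,.035):
    a=np.radians(-6);u=np.array([np.cos(a),np.sin(a)]);v=np.array([-u[1],u[0]])
    k=np.array([.629,-.314])-u*(.085+np.sqrt(.07**2-y*y))+v*y
    print(y,k,proj("side",[*k,.05]).round(),proj("side",[*k,.101]).round(),proj("top",[*k,.101]).round())
s=bot.capture("side")[110:200,230:344];t=bot.capture("top")[140:230,300:414]
cv2.imwrite("pics/c.png",cv2.resize(cv2.hconcat([s,t])[:,:,::-1],None,fx=3.5,fy=3.5,interpolation=cv2.INTER_CUBIC))
E
```

```text
0 [ 0.47484911 -0.29779809] [290. 159.] [291. 145.] [340. 206.]
0.02 [ 0.47984165 -0.27821266] [288. 162.] [289. 148.] [333. 204.]
0.035 [ 0.48783445 -0.26397011] [286. 164.] [286. 150.] [329. 202.]
```

View pics/c.png

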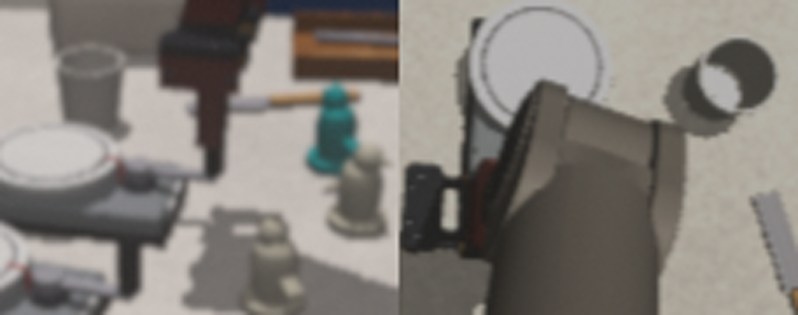

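Emit:
{"op": "apply_moves", "data": {
  "commands": [
    [[0,0,0],[0,0,0]],
    [[0,0,0],[0,0,0]],
    [[0,0,0],[0,0,0]]
  ],
  "fingers": 0.2
}}

```text
clock: 5.35
tool_pos: [0.4762, -0.2586, 0.0848]
ee_rot: [0.998, -0.057, -0.0, 0.0]
contact_force: [-1.2, 0.1, 0.3]
opening: 0.0177
grip_force: 0.0
```

Emit:
{"op": "apply_moves", "data": {
  "commands": [
    [[0,0,-0.2],[0,0,0]],
    [[0,-0.2,-0.6],[0,0,0]],
    [[0,-0.5,-0.6],[0,0,0]],
    [[0,-0.9,-0.6],[0,0,0]],
    [[0,-0.9,-0.6],[0,0,0]]
  ],
  "fingers": 0.42
}}

```text
clock: 5.98
tool_pos: [0.4924, -0.1193, 0.1751]
ee_rot: [0.999, -0.053, 0.0, -0.001]
contact_force: [0.1, -0.3, -0.4]
opening: 0.0369
grip_force: 0.0
```

```bash
python3 - <<'E'
from h import *
import cv2
s=bot.capture("side")[110:200,230:344];t=bot.capture("top")[140:230,300:414]
cv2.imwrite("pics/d.png",cv2.resize(cv2.hconcat([s,t])[:,:,::-1],None,fx=3.5,fy=3.5,interpolation=cv2.INTER_CUBIC))
E
```

```text
(no output)
```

View pics/d.png

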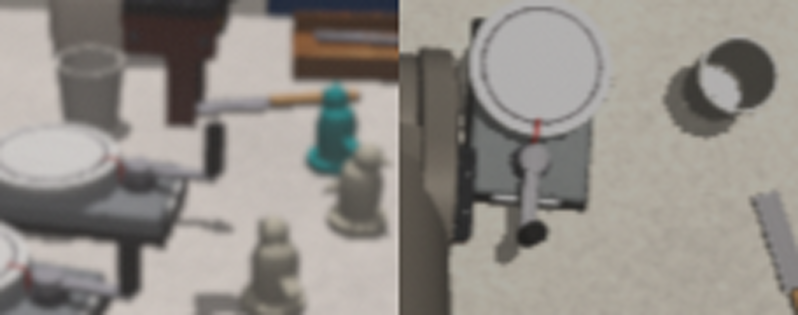

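The knob of wheel 4 has not moved: its top is at side (291,146) and top view (338,207). The jaws missed it, so I'll compare the projected fingertip positions with the pictures.

```bash
python3 - <<'E'
from h import *
s=bot.state();print(s["tool_pos"],s["joint_pos"].round(3),s["ee_rot"])
for p in [(.4705,-.296,.098),(.4751,-.2687,.074),(.4763,-.2582,.074),(.4924,-.1193,.164)]:
    print(proj("side",p).round(),proj("side",np.array(p)+[0,.018,0]).round(),proj("top",p).round())
E
```

```text
[ 0.49156325 -0.12420615  0.17479915] [ 0.187  0.235 -0.073  1.976  0.021  0.931 -1.58 ] [ 9.98421163e-01 -5.61707812e-02 -1.06981208e-05  1.56112916e-04]
[292. 146.] [292. 149.] [339. 207.]
[290. 157.] [290. 160.] [329. 207.]
[289. 159.] [289. 161.] [325. 206.]
[282. 153.] [282. 156.] [281. 199.]
```

```bash
python3 - <<'E'
from h import *
import cv2
p=bot.state()["tool_pos"];o=[]
for c in("side","top"):
    im=bot.capture(c)[:,:,::-1].copy();q=proj(c,p).astype(int);x0,y0=q[0]-40,q[1]-50
    im=cv2.resize(im[y0:y0+80,x0:x0+80],None,fx=5,fy=5,interpolation=cv2.INTER_CUBIC)
    for dz,col in((-.011,(0,0,255)),(.0,(0,255,0)),(.069,(255,0,0))):
      for dy in(-.018,.018):
        a=((proj(c,p+[0,dy,dz])-[x0,y0]+.5)*5).astype(int);cv2.circle(im,tuple(int(v) for v in a),3,col,-1)
    o.append(im)
cv2.imwrite("pics/e.png",cv2.hconcat(o))
E
```

```text
(no output)
```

View pics/e.png

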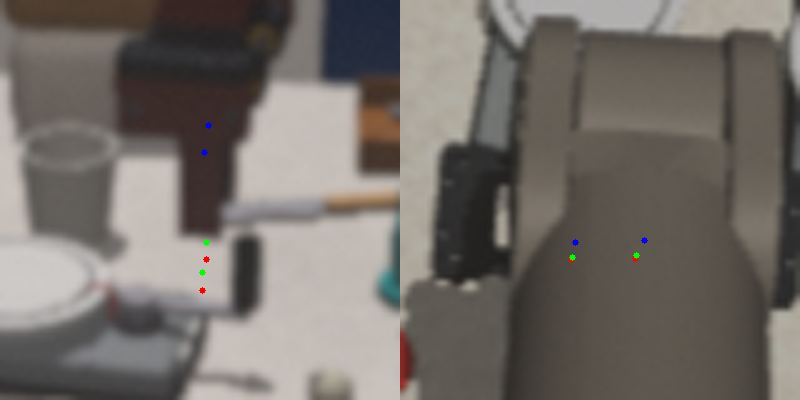

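```bash
python3 - <<'E'
from h import *
import cv2
im=cv2.imread("pics/side0.png");p=np.array([.2828,-.6122,.2008]);yv=np.array([.419,-.908,0])
x0,y0=310,0;im=cv2.resize(im[y0:y0+100,x0:x0+100],None,fx=5,fy=5,interpolation=cv2.INTER_CUBIC)
for dz,col in((-.011,(0,0,255)),(.0,(0,255,0)),(.069,(255,0,0))):
    for s in(-.05,.05):
        a=((proj("side",p+s*yv+[0,0,dz])-[x0,y0]+.5)*5).astype(int);print(dz,s,a);cv2.circle(im,tuple(int(v) for v in a),3,col,-1)
im2=cv2.imread("pics/top0.png")[230:330,412:512];im2=cv2.resize(im2,None,fx=3,fy=3)
for dz,col in((-.011,(0,0,255)),(.0,(0,255,0)),(.069,(255,0,0))):
    for s in(-.05,.05):
        a=((proj("top",p+s*yv+[0,0,dz])-[412,230]+.5)*3).astype(int);cv2.circle(im2,tuple(int(v) for v in a),3,col,-1)
cv2.imwrite("pics/f.png",cv2.hconcat([im,cv2.copyMakeBorder(im2,0,200,0,0,0)]))
E
```

```text
-0.011 -0.05 [225 456]
-0.011 0.05 [157 414]
0.0 -0.05 [227 441]
0.0 0.05 [159 400]
0.069 -0.05 [238 343]
0.069 0.05 [167 306]
```

View pics/f.png

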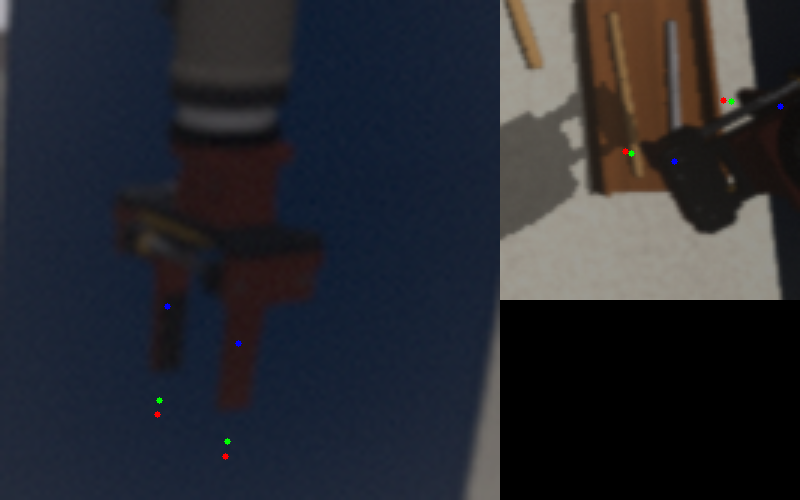

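The fingertips appear about 35 mm higher than the state reports, in both the start picture and the current one. True tip height is therefore about tool_pos z + 0.024, and the jaws passed over the knob. I'll retry lower.

```bash
python3 to.py .475 -.294 .095 -6
```

```text
t 6.2 at [ 0.4913 -0.1258  0.1746] F [-0.3 -0.5  0.5] shift [0.022 1.126 0.531] turn [ 0.     0.    -0.004]
```

Emit:
{"op": "apply_moves", "data": {
  "commands": [
    [[0.01,0.4,0.1],[0,0,0]],
    [[0.02,0.8,0.3],[0,0,0]],
    [[0.02,1,0.4],[0,0,0]],
    [[0.02,1,0.4],[0,0,0]],
    [[0.02,1,0.4],[0,0,0]]
  ]
}}

```text
clock: 6.8
tool_pos: [0.4775, -0.2739, 0.1148]
ee_rot: [0.998, -0.057, -0.0, -0.0]
contact_force: [0.2, 0.2, -0.0]
opening: 0.0371
grip_force: 0.0
```

```bash
python3 to.py .475 -.294 .083 -6
```

```text
t 6.8 at [ 0.4775 -0.2739  0.1148] F [ 0.2  0.2 -0. ] shift [-0.001  0.135  0.212] turn [-0.     0.    -0.003]
```

Emit:
{"op": "apply_moves", "data": {
  "commands": [
    [[0,0.13,0.1],[0,0,0]],
    [[0,0.13,0.2],[0,0,0]],
    [[0,0.13,0.2],[0,0,0]],
    [[0,0.13,0.25],[0,0,0]],
    [[0,0.13,0.28],[0,0,0]],
    [[0,0.13,0.31],[0,0,0]]
  ]
}}

```text
clock: 7.55
tool_pos: [0.4755, -0.293, 0.0681]
ee_rot: [0.998, -0.057, 0.0, 0.0]
contact_force: [-0.2, 0.0, 0.7]
opening: 0.0372
grip_force: 0.0
```

Emit:
{"op": "apply_moves", "data": {
  "commands": [
    [[0,0,0.04],[0,0,0]],
    [[0,0,0.08],[0,0,0]],
    [[0,0,0.12],[0,0,0]],
    [[0,0,0.12],[0,0,0]]
  ]
}}

```text
clock: 8.05
tool_pos: [0.4749, -0.293, 0.0497]
ee_rot: [0.998, -0.057, -0.0, -0.0]
contact_force: [0.2, -0.1, -0.4]
opening: 0.0365
grip_force: 0.0
```

Emit:
{"op": "apply_moves", "data": {
  "commands": [
    [[0,0,0],[0,0,0]],
    [[0,0,0],[0,0,0]],
    [[0,0,0],[0,0,0]]
  ],
  "fingers": 0.2
}}

```text
clock: 8.43
tool_pos: [0.4755, -0.2933, 0.0505]
ee_rot: [0.998, -0.057, 0.0, 0.0]
contact_force: [0.2, -0.5, 0.1]
opening: 0.0192
grip_force: 30.0
```

Emit:
{"op": "apply_moves", "data": {
  "commands": [
    [[0,0,0],[0,0,0]],
    [[0,0,0],[0,0,0]]
  ],
  "fingers": 0.27
}}

```text
clock: 8.68
tool_pos: [0.4753, -0.2931, 0.0503]
ee_rot: [0.998, -0.057, -0.0, -0.0]
contact_force: [0.4, 0.7, -0.2]
opening: 0.0236
grip_force: 0.0
```

Emit:
{"op": "apply_moves", "data": {
  "commands": [
    [[0,-0.02,0],[0,0,0]],
    [[0,-0.035,0],[0,0,0]]
  ]
}}

```text
clock: 8.93
tool_pos: [0.4758, -0.2896, 0.0505]
ee_rot: [0.998, -0.057, 0.0, 0.001]
contact_force: [-0.3, -7.1, -1.0]
opening: 0.0241
grip_force: 3.6
```

Emit:
{"op": "apply_moves", "data": {
  "commands": [
    [[0,-0.02,0],[0,0,0]],
    [[0,-0.03,0],[0,0,0]]
  ]
}}

```text
clock: 9.18
tool_pos: [0.4761, -0.286, 0.0505]
ee_rot: [0.998, -0.058, 0.0, 0.002]
contact_force: [0.3, -7.1, -1.7]
opening: 0.0236
grip_force: 3.7
```

Emit:
{"op": "apply_moves", "data": {
  "commands": [
    [[0,-0.02,0],[0,0,0]],
    [[0,-0.03,0],[0,0,0]]
  ]
}}

```text
clock: 9.43
tool_pos: [0.4766, -0.2816, 0.0505]
ee_rot: [0.998, -0.058, 0.0, 0.002]
contact_force: [-0.2, -7.1, -2.6]
opening: 0.024
grip_force: 3.7
```

Emit:
{"op": "apply_moves", "data": {
  "commands": [
    [[0,0.03,0],[0,0,0]],
    [[0,0.05,0],[0,0,0]],
    [[0,0.05,0],[0,0,0]]
  ]
}}

```text
clock: 9.8
tool_pos: [0.4761, -0.2862, 0.0502]
ee_rot: [0.998, -0.057, -0.0, -0.0]
contact_force: [0.5, -0.3, 0.8]
opening: 0.0239
grip_force: 0.0
```

Emit:
{"op": "apply_moves", "data": {
  "commands": [
    [[0,0.01,0],[0,0,0]],
    [[0,0.02,0],[0,0,0]]
  ]
}}

```text
clock: 10.05
tool_pos: [0.4758, -0.289, 0.0502]
ee_rot: [0.998, -0.057, -0.0, -0.0]
contact_force: [0.0, 1.4, -0.0]
opening: 0.0238
grip_force: 0.5
```

Emit:
{"op": "apply_moves", "data": {
  "commands": [
    [[0,0.01,0],[0,0,0]],
    [[0,0.02,0],[0,0,0]]
  ]
}}

```text
clock: 10.3
tool_pos: [0.4754, -0.2924, 0.0502]
ee_rot: [0.998, -0.057, -0.0, -0.0]
contact_force: [-0.5, 0.9, -0.1]
opening: 0.0234
grip_force: 0.5
```

Emit:
{"op": "apply_moves", "data": {
  "commands": [
    [[0,0.01,0],[0,0,0]],
    [[0,0.02,0],[0,0,0]]
  ]
}}

```text
clock: 10.55
tool_pos: [0.4752, -0.2936, 0.0501]
ee_rot: [0.998, -0.056, -0.0, -0.001]
contact_force: [0.6, 7.2, 1.9]
opening: 0.024
grip_force: 3.6
```

Wheel 4 has about 7.5 mm of slack, so it is sound. I'll finish it about 17 mm further on, which takes back the clockwise overshoot and adds about 3°.

Emit:
{"op": "apply_moves", "data": {
  "commands": [
    [[0,0.03,0],[0,0,0]],
    [[0,0.06,0],[0,0,0]],
    [[0,0.09,0],[0,0,0]],
    [[0,0.115,0],[0,0,0]],
    [[0,0.115,0],[0,0,0]]
  ]
}}

```text
clock: 11.18
tool_pos: [0.4735, -0.3105, 0.05]
ee_rot: [0.998, -0.056, -0.0, -0.001]
contact_force: [0.8, 6.6, 0.7]
opening: 0.0241
grip_force: 3.0
```

Emit:
{"op": "apply_moves", "data": {
  "commands": [
    [[0,-0.013,0],[0,0,0]],
    [[0,-0.013,0],[0,0,0]],
    [[0,-0.013,-0.2],[0,0,0]],
    [[0,-0.013,-0.45],[0,0,0]],
    [[0,-0.3,-0.6],[0,0,0.017]],
    [[0,-0.7,-0.6],[0,0,0.033]],
    [[0,-1,-0.6],[0,0,0.033]],
    [[0,-1,-0.6],[0,0,0.033]]
  ],
  "fingers": 0.38
}}

```text
clock: 12.18
tool_pos: [0.491, -0.16, 0.1406]
ee_rot: [0.994, -0.105, 0.0, -0.0]
contact_force: [-0.1, -0.4, -0.0]
opening: 0.0337
grip_force: 0.0
```

```bash
python3 to.py .53 -.091 .083 -12;python3 - <<'E'
from h import *
import cv2
b=cv2.imread("pics/top0.png")[130:220,300:390]
t=bot.capture("top")[130:220,300:390,::-1]
cv2.imwrite("pics/g.png",cv2.resize(cv2.hconcat([b,t]),None,fx=4.4,fy=4.4,interpolation=cv2.INTER_CUBIC))
E
```

```text
t 12.2 at [ 0.491  -0.16    0.1406] F [-0.1 -0.4 -0. ] shift [ 0.158 -0.504  0.384] turn [-0.    -0.    -0.001]
```

View pics/g.png

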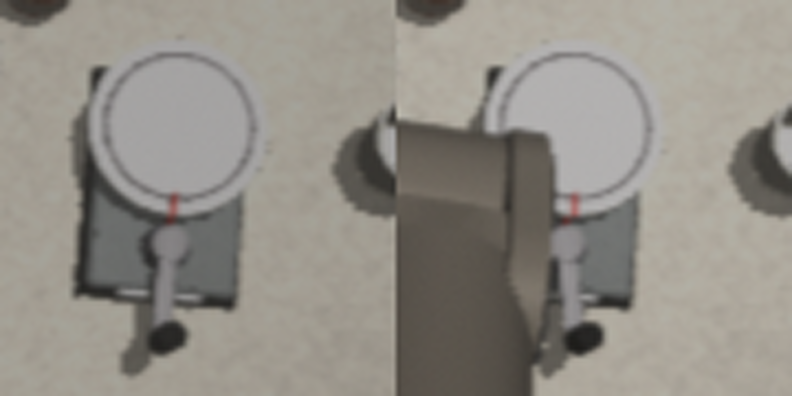

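The red line has moved right of the pointer by about 4°, and wheel 4's knob is on the -y side, which is what I wanted. Next is wheel 3.

Emit:
{"op": "apply_moves", "data": {
  "commands": [
    [[0.08,-0.25,0],[0,0,0]],
    [[0.16,-0.5,0.1],[0,0,0]],
    [[0.16,-0.5,0.2],[0,0,0]],
    [[0.16,-0.5,0.4],[0,0,0]],
    [[0.16,-0.5,0.43],[0,0,0]],
    [[0.16,-0.5,0.46],[0,0,0]],
    [[0.16,-0.5,0.46],[0,0,0]]
  ],
  "fingers": 0.42
}}

```text
clock: 13.1
tool_pos: [0.53, -0.0963, 0.0718]
ee_rot: [0.994, -0.109, 0.0, 0.0]
contact_force: [-0.7, -0.2, 0.1]
opening: 0.0368
grip_force: 0.0
```

```bash
python3 to.py .531 -.092 .05 -12
```

```text
t 13.1 at [ 0.53   -0.0963  0.0718] F [-0.7 -0.2  0.1] shift [ 0.    -0.029  0.145] turn [ 0.    -0.    -0.003]
```

Descend, centre with a light close, reopen to 24 mm, then push clockwise 4 mm.

Emit:
{"op": "apply_moves", "data": {
  "commands": [
    [[0,-0.02,0.05],[0,0,0]],
    [[0,-0.02,0.1],[0,0,0]],
    [[0,-0.02,0.14],[0,0,0]],
    [[0,-0.02,0.14],[0,0,0]]
  ]
}}

```text
clock: 13.6
tool_pos: [0.5299, -0.0925, 0.0496]
ee_rot: [0.994, -0.109, -0.001, 0.0]
contact_force: [-0.6, -0.7, -0.1]
opening: 0.0366
grip_force: 0.0
```

Emit:
{"op": "apply_moves", "data": {
  "commands": [
    [[0,0,0],[0,0,0]],
    [[0,0,0],[0,0,0]],
    [[0,0,0],[0,0,0]]
  ],
  "fingers": 0.2
}}

```text
clock: 13.98
tool_pos: [0.5306, -0.0923, 0.0505]
ee_rot: [0.994, -0.108, 0.0, -0.0]
contact_force: [0.7, 0.8, 0.4]
opening: 0.0194
grip_force: 30.0
```

Emit:
{"op": "apply_moves", "data": {
  "commands": [
    [[0,0,0],[0,0,0]],
    [[0,-0.02,0],[0,0,0]]
  ],
  "fingers": 0.27
}}

```text
clock: 14.22
tool_pos: [0.531, -0.0899, 0.0503]
ee_rot: [0.994, -0.109, -0.0, 0.0]
contact_force: [-0.1, -2.0, -1.2]
opening: 0.024
grip_force: 0.5
```

Emit:
{"op": "apply_moves", "data": {
  "commands": [
    [[0,-0.01,0],[0,0,0]],
    [[0,-0.02,0],[0,0,0]]
  ]
}}

```text
clock: 14.48
tool_pos: [0.5317, -0.0867, 0.0503]
ee_rot: [0.994, -0.109, -0.0, 0.0]
contact_force: [-0.1, -0.9, 0.9]
opening: 0.0234
grip_force: 0.4
```

Emit:
{"op": "apply_moves", "data": {
  "commands": [
    [[0,-0.01,0],[0,0,0]],
    [[0,-0.02,0],[0,0,0]]
  ]
}}

```text
clock: 14.72
tool_pos: [0.5324, -0.0837, 0.0503]
ee_rot: [0.994, -0.109, 0.0, 0.0]
contact_force: [-0.3, -0.4, 0.4]
opening: 0.0239
grip_force: 0.4
```

Emit:
{"op": "apply_moves", "data": {
  "commands": [
    [[0,-0.01,0],[0,0,0]],
    [[0,-0.02,0],[0,0,0]]
  ]
}}

```text
clock: 14.98
tool_pos: [0.5329, -0.081, 0.0503]
ee_rot: [0.994, -0.109, -0.0, 0.0]
contact_force: [-0.5, -3.5, -0.4]
opening: 0.0238
grip_force: 1.9
```

Emit:
{"op": "apply_moves", "data": {
  "commands": [
    [[0,-0.01,0],[0,0,0]],
    [[0,-0.02,0],[0,0,0]]
  ]
}}

```text
clock: 15.22
tool_pos: [0.5331, -0.0801, 0.0502]
ee_rot: [0.994, -0.109, -0.0, 0.001]
contact_force: [-1.2, -6.6, 1.3]
opening: 0.0238
grip_force: 3.7
```

Emit:
{"op": "apply_moves", "data": {
  "commands": [
    [[0,0.03,0],[0,0,0]],
    [[0,0.06,0],[0,0,0]],
    [[0,0.08,0],[0,0,0]]
  ]
}}

```text
clock: 15.6
tool_pos: [0.5312, -0.089, 0.0503]
ee_rot: [0.994, -0.108, 0.0, -0.0]
contact_force: [-0.5, 0.7, -0.2]
opening: 0.0236
grip_force: 0.5
```

Emit:
{"op": "apply_moves", "data": {
  "commands": [
    [[0,0.01,0],[0,0,0]],
    [[0,0.02,0],[0,0,0]]
  ]
}}

```text
clock: 15.85
tool_pos: [0.5305, -0.0923, 0.0503]
ee_rot: [0.994, -0.108, 0.0, -0.0]
contact_force: [0.5, 0.8, 0.2]
opening: 0.0236
grip_force: 0.4
```

Emit:
{"op": "apply_moves", "data": {
  "commands": [
    [[0,0.01,0],[0,0,0]],
    [[0,0.02,0],[0,0,0]]
  ]
}}

```text
clock: 16.1
tool_pos: [0.5298, -0.0954, 0.0503]
ee_rot: [0.994, -0.108, 0.0, -0.0]
contact_force: [0.4, 0.8, 0.6]
opening: 0.0238
grip_force: 0.4
```

Emit:
{"op": "apply_moves", "data": {
  "commands": [
    [[0,0.01,0],[0,0,0]],
    [[0,0.02,0],[0,0,0]]
  ]
}}

```text
clock: 16.35
tool_pos: [0.5291, -0.0984, 0.0503]
ee_rot: [0.994, -0.109, 0.0, 0.0]
contact_force: [0.3, 1.2, 0.5]
opening: 0.0239
grip_force: 0.4
```

Emit:
{"op": "apply_moves", "data": {
  "commands": [
    [[0,0.02,0],[0,0,0]],
    [[0,0.03,0],[0,0,0]]
  ]
}}

```text
clock: 16.6
tool_pos: [0.5281, -0.1031, 0.0503]
ee_rot: [0.994, -0.109, 0.0, 0.0]
contact_force: [-0.0, 0.3, -0.2]
opening: 0.0237
grip_force: 0.4
```

Emit:
{"op": "apply_moves", "data": {
  "commands": [
    [[0,0.02,0],[0,0,0]],
    [[0,0.03,0],[0,0,0]]
  ]
}}

```text
clock: 16.85
tool_pos: [0.5272, -0.1074, 0.0503]
ee_rot: [0.994, -0.109, 0.0, 0.0]
contact_force: [1.0, 0.7, 0.4]
opening: 0.0239
grip_force: 0.4
```

Emit:
{"op": "apply_moves", "data": {
  "commands": [
    [[0,0.02,0],[0,0,0]],
    [[0,0.03,0],[0,0,0]]
  ]
}}

```text
clock: 17.1
tool_pos: [0.5262, -0.1118, 0.0503]
ee_rot: [0.994, -0.109, 0.0, 0.0]
contact_force: [1.0, 0.7, -0.1]
opening: 0.0237
grip_force: 0.5
```

Emit:
{"op": "apply_moves", "data": {
  "commands": [
    [[0,0.02,0],[0,0,0]],
    [[0,0.02,0],[0,0,0]]
  ]
}}

```text
clock: 17.35
tool_pos: [0.5254, -0.1149, 0.0503]
ee_rot: [0.994, -0.109, -0.0, 0.0]
contact_force: [0.1, -0.7, 0.4]
opening: 0.0239
grip_force: 0.0
```

Emit:
{"op": "apply_moves", "data": {
  "commands": [
    [[0,0.01,0],[0,0,0]],
    [[0,0.02,0],[0,0,0]]
  ]
}}

```text
clock: 17.6
tool_pos: [0.5249, -0.1173, 0.0503]
ee_rot: [0.994, -0.108, 0.0, -0.0]
contact_force: [0.0, 0.4, -1.6]
opening: 0.0238
grip_force: 0.5
```

Emit:
{"op": "apply_moves", "data": {
  "commands": [
    [[0,0.01,0],[0,0,0]],
    [[0,0.02,0],[0,0,0]]
  ]
}}

```text
clock: 17.85
tool_pos: [0.5243, -0.1204, 0.0503]
ee_rot: [0.994, -0.108, -0.0, -0.0]
contact_force: [0.3, 0.4, -0.4]
opening: 0.0239
grip_force: 0.5
```

Emit:
{"op": "apply_moves", "data": {
  "commands": [
    [[0,0.01,0],[0,0,0]],
    [[0,0.02,0],[0,0,0]]
  ]
}}

```text
clock: 18.1
tool_pos: [0.5241, -0.1214, 0.0502]
ee_rot: [0.994, -0.108, 0.0, -0.001]
contact_force: [2.2, 7.5, -1.2]
opening: 0.0238
grip_force: 3.9
```

Wheel 3 swings about 39 mm, so it is worn. Finish it and go to wheel 2.

Emit:
{"op": "apply_moves", "data": {
  "commands": [
    [[0,0.02,0],[0,0,0]],
    [[0,0.04,0],[0,0,0]],
    [[0,0.055,0],[0,0,0]],
    [[0,0.055,0],[0,0,0]]
  ]
}}

```text
clock: 18.6
tool_pos: [0.5214, -0.1292, 0.0501]
ee_rot: [0.994, -0.108, -0.001, -0.001]
contact_force: [-0.6, 6.7, 2.4]
opening: 0.0237
grip_force: 3.3
```

Emit:
{"op": "apply_moves", "data": {
  "commands": [
    [[0,-0.013,0],[0,0,0]],
    [[0,-0.013,0],[0,0,0]],
    [[0,-0.013,-0.2],[0,0,0]],
    [[0,-0.013,-0.45],[0,0,0]],
    [[-0.05,-0.3,-0.6],[0,0,0]],
    [[-0.1,-0.7,-0.6],[0,0,0]],
    [[-0.1,-1,-0.6],[0,0,0]],
    [[-0.1,-1,-0.6],[0,0,0]]
  ],
  "fingers": 0.42
}}

```text
clock: 19.6
tool_pos: [0.5402, 0.0223, 0.1405]
ee_rot: [0.994, -0.106, 0.0, -0.001]
contact_force: [0.4, -0.5, -0.2]
opening: 0.037
grip_force: 0.0
```

```bash
python3 to.py .549 .136 .07 -12
```

```text
t 19.6 at [0.5402 0.0223 0.1405] F [ 0.4 -0.5 -0.2] shift [-0.102 -0.753  0.471] turn [-0.    -0.    -0.001]
```

Emit:
{"op": "apply_moves", "data": {
  "commands": [
    [[-0.05,-0.35,0],[0,0,0]],
    [[-0.1,-0.7,0.1],[0,0,0]],
    [[-0.1,-0.75,0.2],[0,0,0]],
    [[-0.1,-0.75,0.38],[0,0,0]],
    [[-0.1,-0.75,0.42],[0,0,0]],
    [[-0.1,-0.75,0.46],[0,0,0]],
    [[-0.1,-0.75,0.46],[0,0,0]]
  ]
}}

```text
clock: 20.48
tool_pos: [0.5495, 0.1307, 0.0715]
ee_rot: [0.994, -0.109, 0.0, 0.0]
contact_force: [0.1, 0.3, 0.7]
opening: 0.0369
grip_force: 0.0
```

```bash
python3 to.py .549 .136 .05 -12
```

```text
t 20.5 at [0.5495 0.1307 0.0715] F [0.1 0.3 0.7] shift [-0.011 -0.034  0.144] turn [ 0.    -0.    -0.003]
```

Emit:
{"op": "apply_moves", "data": {
  "commands": [
    [[-0.01,-0.025,0.05],[0,0,0]],
    [[-0.01,-0.025,0.1],[0,0,0]],
    [[-0.01,-0.025,0.14],[0,0,0]],
    [[-0.01,-0.025,0.14],[0,0,0]]
  ]
}}

```text
clock: 20.98
tool_pos: [0.5481, 0.1353, 0.0496]
ee_rot: [0.994, -0.109, -0.001, 0.0]
contact_force: [0.3, -0.0, 0.1]
opening: 0.0368
grip_force: 0.0
```

Emit:
{"op": "apply_moves", "data": {
  "commands": [
    [[0,0,0],[0,0,0]],
    [[0,0,0],[0,0,0]],
    [[0,0,0],[0,0,0]]
  ],
  "fingers": 0.2
}}

```text
clock: 21.35
tool_pos: [0.5488, 0.1355, 0.0505]
ee_rot: [0.994, -0.109, 0.0, -0.0]
contact_force: [0.4, 0.6, -0.3]
opening: 0.0194
grip_force: 30.0
```

Emit:
{"op": "apply_moves", "data": {
  "commands": [
    [[0,0,0],[0,0,0]],
    [[0,-0.02,0],[0,0,0]]
  ],
  "fingers": 0.27
}}

```text
clock: 21.6
tool_pos: [0.5492, 0.1381, 0.0503]
ee_rot: [0.994, -0.109, -0.0, 0.0]
contact_force: [-0.5, -0.9, 0.4]
opening: 0.0238
grip_force: 0.5
```

Emit:
{"op": "apply_moves", "data": {
  "commands": [
    [[0,-0.01,0],[0,0,0]],
    [[0,-0.015,0],[0,0,0]]
  ]
}}

```text
clock: 21.85
tool_pos: [0.5496, 0.1406, 0.0502]
ee_rot: [0.994, -0.108, -0.0, 0.0]
contact_force: [-0.6, -1.4, 0.8]
opening: 0.0237
grip_force: 0.4
```

Emit:
{"op": "apply_moves", "data": {
  "commands": [
    [[0,-0.01,0],[0,0,0]],
    [[0,-0.015,0],[0,0,0]]
  ]
}}

```text
clock: 22.1
tool_pos: [0.5499, 0.1421, 0.0501]
ee_rot: [0.994, -0.109, -0.0, 0.001]
contact_force: [-0.7, -4.1, 0.8]
opening: 0.0236
grip_force: 1.8
```

Emit:
{"op": "apply_moves", "data": {
  "commands": [
    [[0,-0.01,0],[0,0,0]],
    [[0,-0.015,0],[0,0,0]]
  ]
}}

```text
clock: 22.35
tool_pos: [0.55, 0.1426, 0.05]
ee_rot: [0.994, -0.109, -0.001, 0.002]
contact_force: [-1.1, -7.2, 3.7]
opening: 0.024
grip_force: 3.6
```

Emit:
{"op": "apply_moves", "data": {
  "commands": [
    [[0,-0.01,0],[0,0,0]],
    [[0,-0.015,0],[0,0,0]]
  ]
}}

```text
clock: 22.6
tool_pos: [0.5506, 0.1446, 0.05]
ee_rot: [0.994, -0.109, -0.001, 0.002]
contact_force: [-2.1, -6.7, 2.5]
opening: 0.0234
grip_force: 3.6
```

Emit:
{"op": "apply_moves", "data": {
  "commands": [
    [[0,0.03,0],[0,0,0]],
    [[0,0.05,0],[0,0,0]],
    [[0,0.05,0],[0,0,0]]
  ]
}}

```text
clock: 22.98
tool_pos: [0.5497, 0.1403, 0.0504]
ee_rot: [0.994, -0.108, 0.0, -0.0]
contact_force: [0.5, -0.7, 0.8]
opening: 0.0237
grip_force: 0.0
```

Emit:
{"op": "apply_moves", "data": {
  "commands": [
    [[0,0.01,0],[0,0,0]],
    [[0,0.015,0],[0,0,0]]
  ]
}}

```text
clock: 23.22
tool_pos: [0.5491, 0.1381, 0.0504]
ee_rot: [0.994, -0.108, 0.0, -0.0]
contact_force: [-0.3, 1.1, 0.6]
opening: 0.0237
grip_force: 0.4
```

Emit:
{"op": "apply_moves", "data": {
  "commands": [
    [[0,0.01,0],[0,0,0]],
    [[0,0.015,0],[0,0,0]]
  ]
}}

```text
clock: 23.48
tool_pos: [0.5486, 0.1354, 0.0503]
ee_rot: [0.994, -0.109, 0.0, -0.0]
contact_force: [1.2, 1.6, 1.4]
opening: 0.0237
grip_force: 0.4
```

Emit:
{"op": "apply_moves", "data": {
  "commands": [
    [[0,0.01,0],[0,0,0]],
    [[0,0.015,0],[0,0,0]]
  ]
}}

```text
clock: 23.72
tool_pos: [0.5481, 0.1331, 0.0503]
ee_rot: [0.994, -0.109, 0.0, 0.0]
contact_force: [0.4, 1.8, -0.1]
opening: 0.0237
grip_force: 0.4
```

Emit:
{"op": "apply_moves", "data": {
  "commands": [
    [[0,0.01,0],[0,0,0]],
    [[0,0.015,0],[0,0,0]]
  ]
}}

```text
clock: 23.98
tool_pos: [0.548, 0.1322, 0.0505]
ee_rot: [0.994, -0.108, 0.0, -0.001]
contact_force: [1.3, 5.5, -1.1]
opening: 0.0235
grip_force: 2.5
```

Emit:
{"op": "apply_moves", "data": {
  "commands": [
    [[0,0.01,0],[0,0,0]],
    [[0,0.015,0],[0,0,0]]
  ]
}}

```text
clock: 24.22
tool_pos: [0.5478, 0.1311, 0.0506]
ee_rot: [0.994, -0.108, 0.001, -0.001]
contact_force: [2.2, 7.2, -1.4]
opening: 0.0237
grip_force: 3.6
```

Emit:
{"op": "apply_moves", "data": {
  "commands": [
    [[0,0.01,0],[0,0,0]],
    [[0,0.015,0],[0,0,0]]
  ]
}}

```text
clock: 24.48
tool_pos: [0.5472, 0.129, 0.0505]
ee_rot: [0.994, -0.108, 0.001, -0.001]
contact_force: [1.3, 7.6, -0.5]
opening: 0.0238
grip_force: 3.6
```

Emit:
{"op": "apply_moves", "data": {
  "commands": [
    [[0,0.01,0],[0,0,0]],
    [[0,0.02,0],[0,0,0]]
  ]
}}

```text
clock: 24.72
tool_pos: [0.5466, 0.1262, 0.0505]
ee_rot: [0.994, -0.108, 0.001, -0.001]
contact_force: [3.0, 8.2, -0.4]
opening: 0.0242
grip_force: 3.7
```

Wheel 2 swings about 8.4 mm, so it is sound. Finish it and go to wheel 1.

Emit:
{"op": "apply_moves", "data": {
  "commands": [
    [[0,0.02,0],[0,0,0]],
    [[0,0.03,0],[0,0,0]],
    [[0,0.03,0],[0,0,0]]
  ]
}}

```text
clock: 25.1
tool_pos: [0.5456, 0.1215, 0.0505]
ee_rot: [0.994, -0.108, 0.001, -0.001]
contact_force: [1.0, 5.7, -2.2]
opening: 0.0237
grip_force: 3.4
```

Emit:
{"op": "apply_moves", "data": {
  "commands": [
    [[0,-0.013,0],[0,0,0]],
    [[0,-0.013,0],[0,0,0]],
    [[0,-0.013,-0.2],[0,0,0]],
    [[0,-0.013,-0.45],[0,0,0]],
    [[-0.2,-0.3,-0.5],[0,0,0]],
    [[-0.4,-0.7,-0.5],[0,0,0]],
    [[-0.6,-1,-0.5],[0,0,0]],
    [[-0.6,-1,-0.5],[0,0,0]],
    [[-0.6,-1,-0.5],[0,0,0]]
  ],
  "fingers": 0.42
}}

```text
clock: 26.22
tool_pos: [0.4896, 0.2839, 0.1249]
ee_rot: [0.994, -0.109, -0.0, 0.001]
contact_force: [-0.0, -0.6, -0.2]
opening: 0.0372
grip_force: 0.0
```

```bash
python3 to.py .490 .314 .07 -11.8
```

```text
t 26.2 at [0.4896 0.2839 0.1249] F [-0.  -0.6 -0.2] shift [-0.041 -0.197  0.366] turn [ 0.001  0.    -0.004]
```

Emit:
{"op": "apply_moves", "data": {
  "commands": [
    [[-0.04,-0.15,0],[0,0,0]],
    [[-0.04,-0.2,0.1],[0,0,0]],
    [[-0.04,-0.2,0.28],[0,0,0]],
    [[-0.04,-0.2,0.32],[0,0,0]],
    [[-0.04,-0.2,0.36],[0,0,0]],
    [[-0.04,-0.2,0.36],[0,0,0]]
  ]
}}

```text
clock: 26.98
tool_pos: [0.4903, 0.3157, 0.0713]
ee_rot: [0.994, -0.109, 0.0, 0.0]
contact_force: [0.4, -1.0, 0.7]
opening: 0.0367
grip_force: 0.0
```

```bash
python3 to.py .490 .314 .05 -11.8
```

```text
t 27.0 at [0.4903 0.3157 0.0713] F [ 0.4 -1.   0.7] shift [0.001 0.012 0.142] turn [ 0.    -0.    -0.004]
```

Emit:
{"op": "apply_moves", "data": {
  "commands": [
    [[0,0.01,0.05],[0,0,0]],
    [[0,0.01,0.1],[0,0,0]],
    [[0,0.01,0.14],[0,0,0]],
    [[0,0.01,0.14],[0,0,0]]
  ]
}}

```text
clock: 27.48
tool_pos: [0.4894, 0.3141, 0.0496]
ee_rot: [0.994, -0.108, -0.0, 0.0]
contact_force: [0.4, -0.2, -0.4]
opening: 0.0365
grip_force: 0.0
```

Emit:
{"op": "apply_moves", "data": {
  "commands": [
    [[0,0,0],[0,0,0]],
    [[0,0,0],[0,0,0]],
    [[0,0,0],[0,0,0]]
  ],
  "fingers": 0.2
}}

```text
clock: 27.85
tool_pos: [0.4898, 0.3142, 0.0504]
ee_rot: [0.994, -0.109, 0.0, 0.0]
contact_force: [-0.2, -1.3, -0.0]
opening: 0.0193
grip_force: 30.0
```

Emit:
{"op": "apply_moves", "data": {
  "commands": [
    [[0,0,0],[0,0,0]],
    [[0,-0.02,0],[0,0,0]]
  ],
  "fingers": 0.27
}}

```text
clock: 28.1
tool_pos: [0.4904, 0.317, 0.0503]
ee_rot: [0.994, -0.109, -0.0, 0.0]
contact_force: [-1.0, -5.6, 0.9]
opening: 0.0239
grip_force: 2.6
```

Emit:
{"op": "apply_moves", "data": {
  "commands": [
    [[0,-0.01,0],[0,0,0]],
    [[0,-0.015,0],[0,0,0]]
  ]
}}

```text
clock: 28.35
tool_pos: [0.4904, 0.3171, 0.0499]
ee_rot: [0.994, -0.109, -0.001, 0.002]
contact_force: [-1.7, -6.4, 3.1]
opening: 0.024
grip_force: 3.6
```

Emit:
{"op": "apply_moves", "data": {
  "commands": [
    [[0,0.02,0],[0,0,0]],
    [[0,0.045,0],[0,0,0]],
    [[0,0.045,0],[0,0,0]]
  ]
}}

```text
clock: 28.72
tool_pos: [0.4895, 0.3132, 0.0504]
ee_rot: [0.994, -0.109, 0.0, -0.0]
contact_force: [0.4, 0.5, -0.8]
opening: 0.0237
grip_force: 0.0
```

Emit:
{"op": "apply_moves", "data": {
  "commands": [
    [[0,0.01,0],[0,0,0]],
    [[0,0.015,0],[0,0,0]]
  ]
}}

```text
clock: 28.98
tool_pos: [0.489, 0.3112, 0.0504]
ee_rot: [0.994, -0.108, 0.0, -0.0]
contact_force: [0.3, -0.0, 0.6]
opening: 0.0237
grip_force: 0.4
```

Emit:
{"op": "apply_moves", "data": {
  "commands": [
    [[0,0.01,0],[0,0,0]],
    [[0,0.015,0],[0,0,0]]
  ]
}}

```text
clock: 29.22
tool_pos: [0.4885, 0.3086, 0.0503]
ee_rot: [0.994, -0.109, 0.0, -0.0]
contact_force: [-0.1, -0.5, 0.2]
opening: 0.0235
grip_force: 0.4
```

Emit:
{"op": "apply_moves", "data": {
  "commands": [
    [[0,0.01,0],[0,0,0]],
    [[0,0.015,0],[0,0,0]]
  ]
}}

```text
clock: 29.48
tool_pos: [0.488, 0.3062, 0.0503]
ee_rot: [0.994, -0.109, 0.0, -0.0]
contact_force: [0.8, 0.9, 0.6]
opening: 0.0238
grip_force: 0.4
```

Emit:
{"op": "apply_moves", "data": {
  "commands": [
    [[0,0.01,0],[0,0,0]],
    [[0,0.015,0],[0,0,0]]
  ]
}}

```text
clock: 29.72
tool_pos: [0.4875, 0.304, 0.0503]
ee_rot: [0.994, -0.109, 0.0, 0.0]
contact_force: [0.6, 0.8, 1.1]
opening: 0.0241
grip_force: 0.4
```

Emit:
{"op": "apply_moves", "data": {
  "commands": [
    [[0,0.01,0],[0,0,0]],
    [[0,0.015,0],[0,0,0]]
  ]
}}

```text
clock: 29.98
tool_pos: [0.487, 0.3018, 0.0503]
ee_rot: [0.994, -0.109, 0.0, 0.0]
contact_force: [0.0, 0.8, 0.8]
opening: 0.0238
grip_force: 0.4
```

Emit:
{"op": "apply_moves", "data": {
  "commands": [
    [[0,0.01,0],[0,0,0]],
    [[0,0.015,0],[0,0,0]]
  ]
}}

```text
clock: 30.22
tool_pos: [0.4866, 0.2996, 0.0503]
ee_rot: [0.994, -0.109, 0.0, 0.0]
contact_force: [0.8, 0.1, 0.0]
opening: 0.0235
grip_force: 0.4
```

Emit:
{"op": "apply_moves", "data": {
  "commands": [
    [[0,0.01,0],[0,0,0]],
    [[0,0.015,0],[0,0,0]]
  ]
}}

```text
clock: 30.48
tool_pos: [0.486, 0.2973, 0.0503]
ee_rot: [0.994, -0.109, 0.0, 0.0]
contact_force: [1.1, 0.9, 0.7]
opening: 0.0235
grip_force: 0.4
```

Emit:
{"op": "apply_moves", "data": {
  "commands": [
    [[0,0.01,0],[0,0,0]],
    [[0,0.015,0],[0,0,0]]
  ]
}}

```text
clock: 30.72
tool_pos: [0.4856, 0.2952, 0.0502]
ee_rot: [0.994, -0.109, 0.0, 0.0]
contact_force: [-0.3, 0.5, 0.5]
opening: 0.0237
grip_force: 0.4
```

Emit:
{"op": "apply_moves", "data": {
  "commands": [
    [[0,0.02,0],[0,0,0]],
    [[0,0.03,0],[0,0,0]]
  ]
}}

```text
clock: 30.98
tool_pos: [0.4846, 0.2907, 0.0503]
ee_rot: [0.994, -0.109, 0.0, 0.0]
contact_force: [0.7, 1.0, 0.3]
opening: 0.0237
grip_force: 0.5
```

Emit:
{"op": "apply_moves", "data": {
  "commands": [
    [[0,0.02,0],[0,0,0]],
    [[0,0.03,0],[0,0,0]]
  ]
}}

```text
clock: 31.22
tool_pos: [0.4836, 0.2862, 0.0503]
ee_rot: [0.994, -0.109, 0.0, 0.0]
contact_force: [-0.0, 0.9, -0.4]
opening: 0.024
grip_force: 0.5
```

Emit:
{"op": "apply_moves", "data": {
  "commands": [
    [[0,0.01,0],[0,0,0]],
    [[0,0.02,0],[0,0,0]]
  ]
}}

```text
clock: 31.48
tool_pos: [0.483, 0.2835, 0.0503]
ee_rot: [0.994, -0.109, 0.0, -0.0]
contact_force: [0.6, 0.5, 0.4]
opening: 0.0236
grip_force: 0.5
```

Emit:
{"op": "apply_moves", "data": {
  "commands": [
    [[0,0.01,0],[0,0,0]],
    [[0,0.02,0],[0,0,0]]
  ]
}}

```text
clock: 31.72
tool_pos: [0.4824, 0.2809, 0.0503]
ee_rot: [0.994, -0.109, 0.0, -0.0]
contact_force: [1.0, 3.2, -0.2]
opening: 0.0242
grip_force: 1.8
```

Emit:
{"op": "apply_moves", "data": {
  "commands": [
    [[0,0.01,0],[0,0,0]],
    [[0,0.02,0],[0,0,0]]
  ]
}}

```text
clock: 31.98
tool_pos: [0.4822, 0.2804, 0.0506]
ee_rot: [0.994, -0.108, 0.001, -0.002]
contact_force: [2.4, 8.8, -4.7]
opening: 0.0241
grip_force: 4.2
```

Wheel 1 swings about 33 mm, so it is worn. Finish it, then lift clear.

Emit:
{"op": "apply_moves", "data": {
  "commands": [
    [[0,0.02,0],[0,0,0]],
    [[0,0.04,0],[0,0,0]],
    [[0,0.05,0],[0,0,0]],
    [[0,0.05,0],[0,0,0]]
  ]
}}

```text
clock: 32.48
tool_pos: [0.4795, 0.2729, 0.0505]
ee_rot: [0.994, -0.108, -0.0, -0.001]
contact_force: [-0.7, 7.4, -2.0]
opening: 0.0239
grip_force: 3.4
```

Emit:
{"op": "apply_moves", "data": {
  "commands": [
    [[0,-0.013,0],[0,0,0]],
    [[0,-0.013,0],[0,0,0]],
    [[0,-0.013,-0.2],[0,0,0]],
    [[0,-0.013,-0.5],[0,0,0]],
    [[-0.4,-0.1,-0.7],[0,0,0]],
    [[-0.7,0,-1],[0,0,0]],
    [[-0.7,0,-1],[0,0,0]]
  ],
  "fingers": 1
}}

```text
clock: 33.35
tool_pos: [0.3762, 0.2938, 0.2027]
ee_rot: [0.994, -0.107, 0.001, -0.001]
contact_force: [0.4, 0.3, 0.1]
opening: 0.0871
grip_force: 0.0
```

```bash
python3 - <<'E'
from h import *
import cv2
s=bot.state();print(s["tool_pos"],s["clock"])
im=bot.capture("top")
for q in("bird_1_mid","marker_1_mid"):
    for d in bot.place_of("top",q): print(q,round(d["score"],2),np.round(d["location"]),ray("top",d["location"],.045).round(3))
o=im[115:275,110:370,::-1];cv2.imwrite("pics/h.png",cv2.resize(o,None,fx=3,fy=3,interpolation=cv2.INTER_CUBIC))
E
```

```text
[0.37621633 0.29376593 0.20273617] 33.35
bird_1_mid 0.65 [205. 228.] [0.422 0.114 0.045]
marker_1_mid 0.73 [235. 217.] [0.452 0.021 0.045]
```

View pics/h.png

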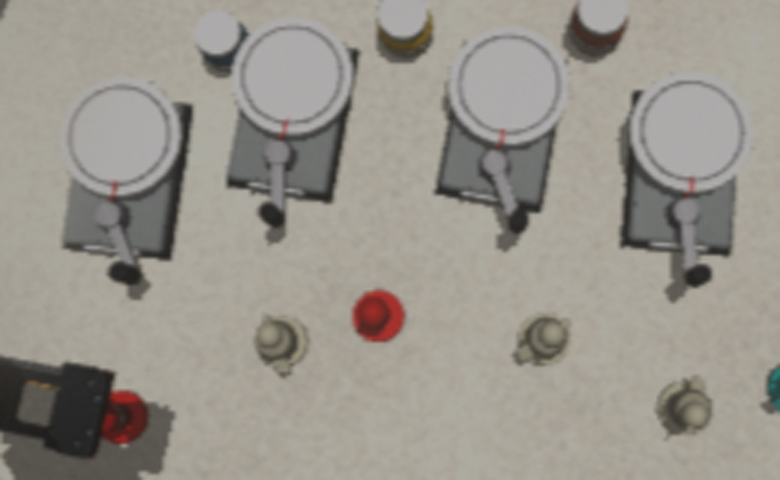

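All four cranks now sit on the anticlockwise side, and the red lines are right of their pointers. Birds and markers are unmoved, with feet at crop (120,417), (378,316), (283,342), (546,337) and (685,405). Next I'll grasp the left marker.

```bash
python3 to.py .347 .297 -.007 -12; python3 - <<'E'
from h import *
bot.capture("side")
for q in("bird_1_mid","marker_1_mid"):print(q,[(round(d["score"],2),np.round(d["location"])) for d in bot.place_of("side",q)])
for n,p in dict(mA=(.347,.297),mB=(.446,.021),b1=(.422,.124),b2=(.419,-.158),b3=(.344,-.301)).items(): print(n,proj("side",[*p,.045]).round(),proj("side",[*p,.0]).round(),proj("top",[*p,.045]).round())
E
```

```text
t 33.5 at [0.3782 0.2922 0.1999] F [-0.2  0.5  0.7] shift [-0.211  0.013  1.379] turn [ 0.    -0.    -0.003]
bird_1_mid [(0.7, array([188., 233.]))]
marker_1_mid [(0.6, array([296., 220.]))]
mA [342. 305.] [340. 320.] [146. 254.]
mB [296. 220.] [295. 234.] [235. 219.]
b1 [305. 247.] [304. 261.] [202. 228.]
b2 [307. 184.] [306. 197.] [293. 227.]
b3 [331. 162.] [330. 174.] [340. 250.]
```

Emit:
{"op": "apply_moves", "data": {
  "commands": [
    [[-0.2,0.01,0.1],[0,0,0]],
    [[-0.21,0.01,0.4],[0,0,0]],
    [[-0.21,0.01,0.8],[0,0,0]],
    [[-0.21,0.01,0.95],[0,0,0]],
    [[-0.21,0.01,0.95],[0,0,0]]
  ]
}}

```text
clock: 34.28
tool_pos: [0.3455, 0.2968, 0.0554]
ee_rot: [0.994, -0.109, -0.002, 0.002]
contact_force: [-0.0, -0.5, -0.8]
opening: 0.0879
grip_force: 0.0
```

```bash
python3 to.py .347 .297 -.007 -12
```

```text
t 34.3 at [0.3455 0.2968 0.0554] F [-0.  -0.5 -0.8] shift [ 0.011 -0.006  0.416] turn [ 0.002  0.001 -0.003]
```

Emit:
{"op": "apply_moves", "data": {
  "commands": [
    [[0.01,0,0.15],[0,0,0]],
    [[0.01,0,0.28],[0,0,0]],
    [[0.01,0,0.35],[0,0,0]],
    [[0.01,0,0.41],[0,0,0]],
    [[0.01,0,0.41],[0,0,0]]
  ]
}}

```text
clock: 34.9
tool_pos: [0.348, 0.2981, -0.0038]
ee_rot: [0.994, -0.109, -0.0, 0.0]
contact_force: [0.3, -1.2, 0.7]
opening: 0.0876
grip_force: 0.0
```

Emit:
{"op": "apply_moves", "data": {
  "commands": [
    [[0,0,0],[0,0,0]],
    [[0,0,0],[0,0,0]],
    [[0,0,0],[0,0,0]],
    [[0,0,0],[0,0,0]],
    [[0,0,0],[0,0,0]],
    [[0,0,0],[0,0,0]]
  ],
  "fingers": 0.15
}}

```text
clock: 35.65
tool_pos: [0.3479, 0.2981, -0.0037]
ee_rot: [0.994, -0.109, 0.0, 0.0]
contact_force: [0.4, 0.1, 0.6]
opening: 0.0314
grip_force: 0.0
```

```bash
python3 to.py .643 .283 .1 -12
```

```text
t 35.6 at [ 0.3479  0.2981 -0.0037] F [0.4 0.1 0.6] shift [ 1.943 -0.326 -0.692] turn [ 0.    -0.    -0.003]
```

Still closing; wait, then lift.

Emit:
{"op": "apply_moves", "data": {
  "commands": [
    [[0,0,0],[0,0,0]],
    [[0,0,0],[0,0,0]],
    [[0,0,0],[0,0,0]]
  ]
}}

```text
clock: 36.02
tool_pos: [0.3479, 0.2979, -0.0038]
ee_rot: [0.994, -0.109, -0.0, 0.0]
contact_force: [-0.3, -1.2, 1.6]
opening: 0.0257
grip_force: 30.0
```

Emit:
{"op": "apply_moves", "data": {
  "commands": [
    [[0,0,-0.2],[0,0,0]],
    [[0,0,-0.4],[0,0,0]],
    [[0,0,-0.7],[0,0,0]],
    [[0.2,-0.1,-0.9],[0,0,0]],
    [[0.6,-0.16,-0.9],[0,0,0]],
    [[0.95,-0.16,-0.9],[0,0,0]],
    [[0.95,-0.16,-0.9],[0,0,0]],
    [[0.95,-0.16,-0.9],[0,0,0]]
  ]
}}

```text
clock: 37.02
tool_pos: [0.4911, 0.2907, 0.1306]
ee_rot: [0.994, -0.108, -0.001, 0.0]
contact_force: [-0.8, -0.6, -1.7]
opening: 0.0258
grip_force: 30.0
```

```bash
python3 to.py .643 .283 .051 -12
```

```text
t 37.0 at [0.4911 0.2907 0.1306] F [-0.8 -0.6 -1.7] shift [ 1.001 -0.168  0.529] turn [ 0.     0.001 -0.003]
```

Emit:
{"op": "apply_moves", "data": {
  "commands": [
    [[0.4,-0.08,0],[0,0,0]],
    [[0.8,-0.16,0],[0,0,0]],
    [[1,-0.168,0],[0,0,0]],
    [[1,-0.168,0.2],[0,0,0]],
    [[1,-0.168,0.4],[0,0,0]],
    [[1,-0.168,0.4],[0,0,0]]
  ]
}}

```text
clock: 37.78
tool_pos: [0.6404, 0.2833, 0.0685]
ee_rot: [0.994, -0.107, -0.003, 0.001]
contact_force: [-1.3, 0.3, -2.1]
opening: 0.0254
grip_force: 30.0
```

```bash
python3 to.py .643 .283 .0525 -12
```

```text
t 37.8 at [0.6404 0.2833 0.0685] F [-1.3  0.3 -2.1] shift [ 0.018 -0.002  0.106] turn [ 0.001  0.002 -0.002]
```

Emit:
{"op": "apply_moves", "data": {
  "commands": [
    [[0.01,0,0.05],[0,0,0]],
    [[0.01,0,0.09],[0,0,0]],
    [[0.01,0,0.105],[0,0,0]],
    [[0.01,0,0.105],[0,0,0]],
    [[0.01,0,0.105],[0,0,0]]
  ]
}}

```text
clock: 38.4
tool_pos: [0.6458, 0.2827, 0.0559]
ee_rot: [0.994, -0.109, 0.0, -0.0]
contact_force: [0.4, 0.1, -1.7]
opening: 0.0257
grip_force: 30.0
```

```bash
python3 to.py .643 .283 .0525 -12
```

```text
t 38.4 at [0.6458 0.2827 0.0559] F [ 0.4  0.1 -1.7] shift [-0.019  0.002  0.022] turn [-0.    -0.    -0.003]
```

Emit:
{"op": "apply_moves", "data": {
  "commands": [
    [[-0.015,0,0.015],[0,0,0]],
    [[-0.015,0,0.025],[0,0,0]],
    [[-0.015,0,0.025],[0,0,0]]
  ]
}}

```text
clock: 38.78
tool_pos: [0.6432, 0.2831, 0.0515]
ee_rot: [0.994, -0.108, -0.0, 0.0]
contact_force: [0.1, -0.0, -1.0]
opening: 0.0257
grip_force: 30.0
```

Emit:
{"op": "apply_moves", "data": {
  "commands": [
    [[0,0,0],[0,0,0]],
    [[0,0,0],[0,0,0]],
    [[0,0,0],[0,0,0]],
    [[0,0,0],[0,0,0]],
    [[0,0,-0.15],[0,0,0]],
    [[0,0,-0.5],[0,0,0]],
    [[0,0,-0.7],[0,0,0]],
    [[-0.2,0.4,-0.7],[0,0,0]],
    [[-0.4,0.8,-0.7],[0,0,0]],
    [[-0.6,1,-0.7],[0,0,0]],
    [[-0.8,1,-0.7],[0,0,0]],
    [[-0.8,1,-0.7],[0,0,0]]
  ],
  "fingers": 0.9
}}

```text
clock: 40.28
tool_pos: [0.4928, 0.163, 0.1586]
ee_rot: [0.994, -0.108, 0.001, -0.0]
contact_force: [0.2, 0.6, 0.6]
opening: 0.0789
grip_force: 0.0
```

```bash
python3 to.py .422 .123 .05 -12; python3 - <<'E'
from h import *
bot.capture("top")
for q in("bird_1_mid","marker_1_mid"):
    for d in bot.place_of("top",q): print(q,round(d["score"],2),ray("top",d["location"],.045).round(3),ray("top",d["location"],.1).round(3))
E
```

```text
t 40.3 at [0.4928 0.163  0.1586] F [0.2 0.6 0.6] shift [-0.405  0.363  0.723] turn [-0.    -0.    -0.002]
bird_1_mid 0.68 [0.428 0.125 0.045] [0.425 0.115 0.1  ]
marker_1_mid 0.71 [0.441 0.028 0.045] [0.438 0.023 0.1  ]
marker_1_mid 0.31 [ 0.741 -0.224  0.045] [ 0.724 -0.217  0.1  ]
```

Emit:
{"op": "apply_moves", "data": {
  "commands": [
    [[-0.2,0.18,0.1],[0,0,0]],
    [[-0.4,0.36,0.3],[0,0,0]],
    [[-0.4,0.36,0.6],[0,0,0]],
    [[-0.4,0.36,0.72],[0,0,0]],
    [[-0.4,0.36,0.72],[0,0,0]]
  ],
  "fingers": 1
}}

```text
clock: 41.05
tool_pos: [0.4237, 0.1227, 0.0478]
ee_rot: [0.994, -0.109, -0.001, 0.0]
contact_force: [-0.2, 0.6, -0.0]
opening: 0.0876
grip_force: 0.0
```

```bash
python3 to.py .422 .123 .0 -12
```

```text
t 41.0 at [0.4237 0.1227 0.0478] F [-0.2  0.6 -0. ] shift [-0.011  0.     0.319] turn [ 0.     0.001 -0.003]
```

Emit:
{"op": "apply_moves", "data": {
  "commands": [
    [[-0.005,0,0.1],[0,0,0]],
    [[-0.005,0,0.2],[0,0,0]],
    [[-0.005,0,0.28],[0,0,0]],
    [[-0.005,0,0.32],[0,0,0]],
    [[-0.005,0,0.32],[0,0,0]]
  ]
}}

```text
clock: 41.68
tool_pos: [0.4226, 0.1229, 0.0003]
ee_rot: [0.994, -0.109, -0.0, 0.0]
contact_force: [-0.3, -0.7, -0.3]
opening: 0.0877
grip_force: 0.0
```

Emit:
{"op": "apply_moves", "data": {
  "commands": [
    [[0,0,0],[0,0,0]],
    [[0,0,0],[0,0,0]],
    [[0,0,0],[0,0,0]],
    [[0,0,0],[0,0,0]],
    [[0,0,0],[0,0,0]],
    [[0,0,0],[0,0,0]],
    [[0,0,0],[0,0,0]]
  ],
  "fingers": 0.25
}}

```text
clock: 42.55
tool_pos: [0.4231, 0.1232, 0.0009]
ee_rot: [0.994, -0.108, 0.0, -0.0]
contact_force: [-0.2, 1.3, 1.0]
opening: 0.0397
grip_force: 30.0
```

```bash
python3 to.py .701 .104 .1 -12
```

```text
t 42.5 at [0.4231 0.1232 0.0009] F [-0.2  1.3  1. ] shift [ 1.837 -0.275 -0.66 ] turn [-0.    -0.    -0.003]
```

Gripped at 40 mm. Lift and carry it to wheel 2.

Emit:
{"op": "apply_moves", "data": {
  "commands": [
    [[0,0,-0.2],[0,0,0]],
    [[0,0,-0.5],[0,0,0]],
    [[0,0,-0.8],[0,0,0]],
    [[0.2,-0.1,-0.9],[0,0,0]],
    [[0.6,-0.14,-0.9],[0,0,0]],
    [[0.9,-0.14,-0.9],[0,0,0]],
    [[0.9,-0.14,-0.9],[0,0,0]],
    [[0.9,-0.14,-0.9],[0,0,0]]
  ]
}}

```text
clock: 43.55
tool_pos: [0.5578, 0.1143, 0.1349]
ee_rot: [0.994, -0.108, -0.001, 0.0]
contact_force: [0.4, -0.0, -1.7]
opening: 0.0397
grip_force: 30.0
```

Emit:
{"op": "apply_moves", "data": {
  "commands": [
    [[0.4,-0.08,0],[0,0,0]],
    [[0.8,-0.14,0],[0,0,0]],
    [[0.93,-0.14,0],[0,0,0]],
    [[0.93,-0.14,0.2],[0,0,0]],
    [[0.93,-0.14,0.4],[0,0,0]],
    [[0.93,-0.14,0.4],[0,0,0]],
    [[0.93,-0.14,0.4],[0,0,0]]
  ]
}}

```text
clock: 44.42
tool_pos: [0.6999, 0.1054, 0.0769]
ee_rot: [0.994, -0.108, 0.0, -0.0]
contact_force: [0.6, 0.8, -1.2]
opening: 0.0397
grip_force: 30.0
```

```bash
python3 to.py .701 .104 .057 -12
```

```text
t 44.4 at [0.6999 0.1054 0.0769] F [ 0.6  0.8 -1.2] shift [0.009 0.008 0.133] turn [-0.    -0.    -0.002]
```

Emit:
{"op": "apply_moves", "data": {
  "commands": [
    [[0.009,0.008,0.06],[0,0,0]],
    [[0.009,0.008,0.1],[0,0,0]],
    [[0.009,0.008,0.13],[0,0,0]],
    [[0.009,0.008,0.13],[0,0,0]],
    [[0.009,0.008,0.13],[0,0,0]]
  ]
}}

```text
clock: 45.05
tool_pos: [0.701, 0.1033, 0.0562]
ee_rot: [0.994, -0.109, -0.0, 0.0]
contact_force: [0.4, -0.6, -2.3]
opening: 0.0394
grip_force: 30.0
```

Emit:
{"op": "apply_moves", "data": {
  "commands": [
    [[0,0,0],[0,0,0]],
    [[0,0,0],[0,0,0]],
    [[0,0,0],[0,0,0]],
    [[0,0,0],[0,0,0]],
    [[0,0,0],[0,0,0]],
    [[0,0,-0.15],[0,0,0]],
    [[0,0,-0.4],[0,0,0]],
    [[0,0,-0.65],[0,0,0]],
    [[-0.4,0.1,-0.7],[0,0,0]],
    [[-0.7,0.2,-0.7],[0,0,0]],
    [[-1,0.3,-0.7],[0,0,0]],
    [[-1,0.3,-0.7],[0,0,0]],
    [[-1,0.3,-0.7],[0,0,0]]
  ],
  "fingers": 1
}}

```text
clock: 46.68
tool_pos: [0.5463, 0.092, 0.1629]
ee_rot: [0.994, -0.109, 0.001, -0.0]
contact_force: [0.7, -0.7, -0.5]
opening: 0.0878
grip_force: 0.0
```

```bash
python3 to.py .446 .021 .045 -12; python3 - <<'E'
from h import *
import cv2
im=bot.capture("top")
for q in("bird_1_mid","marker_1_mid"):
    for d in bot.place_of("top",q): print(q,round(d["score"],2),ray("top",d["location"],.045).round(3),ray("top",d["location"],.1).round(3))
cv2.imwrite("pics/i.png",cv2.resize(im[115:275,110:370,::-1],None,fx=3,fy=3,interpolation=cv2.INTER_CUBIC))
E
```

```text
t 46.7 at [0.5463 0.092  0.1629] F [ 0.7 -0.7 -0.5] shift [-0.553  0.607  0.784] turn [-0.    -0.001 -0.003]
marker_1_mid 0.67 [0.443 0.022 0.045] [0.44  0.017 0.1  ]
```

View pics/i.png

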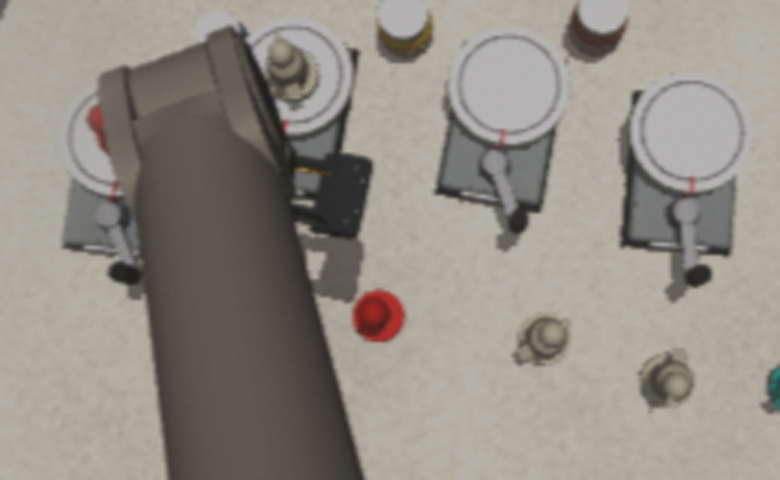

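The bird stands on head 2 with its foot near (291,73), well centred. The spare bird has been shifted to (667,380), which doesn't matter. The marker at (378,316) is unchanged, so I'll fetch it.

Emit:
{"op": "apply_moves", "data": {
  "commands": [
    [[-0.25,0.25,0.1],[0,0,0]],
    [[-0.45,0.5,0.2],[0,0,0]],
    [[-0.55,0.61,0.4],[0,0,0]],
    [[-0.55,0.61,0.7],[0,0,0]],
    [[-0.55,0.61,0.78],[0,0,0]],
    [[-0.55,0.61,0.78],[0,0,0]]
  ]
}}

```text
clock: 47.58
tool_pos: [0.445, 0.0205, 0.0441]
ee_rot: [0.994, -0.108, -0.001, 0.0]
contact_force: [0.4, 0.1, -0.4]
opening: 0.0879
grip_force: 0.0
```

```bash
python3 to.py .446 .021 -.004 -12
```

```text
t 47.6 at [0.445  0.0205 0.0441] F [ 0.4  0.1 -0.4] shift [ 0.006 -0.005  0.32 ] turn [ 0.     0.    -0.002]
```

Emit:
{"op": "apply_moves", "data": {
  "commands": [
    [[0.005,0,0.1],[0,0,0]],
    [[0.005,0,0.2],[0,0,0]],
    [[0.005,0,0.28],[0,0,0]],
    [[0.005,0,0.32],[0,0,0]],
    [[0.005,0,0.32],[0,0,0]]
  ]
}}

```text
clock: 48.2
tool_pos: [0.4449, 0.02, -0.0042]
ee_rot: [0.994, -0.109, -0.0, 0.0]
contact_force: [0.0, -0.4, 0.4]
opening: 0.0879
grip_force: 0.0
```

Emit:
{"op": "apply_moves", "data": {
  "commands": [
    [[0,0,0],[0,0,0]],
    [[0,0,0],[0,0,0]],
    [[0,0,0],[0,0,0]],
    [[0,0,0],[0,0,0]],
    [[0,0,0],[0,0,0]],
    [[0,0,0],[0,0,0]],
    [[0,0,0],[0,0,0]],
    [[0,0,0],[0,0,0]],
    [[0,0,0],[0,0,0]]
  ],
  "fingers": 0.15
}}

```text
clock: 49.32
tool_pos: [0.4454, 0.0201, -0.0037]
ee_rot: [0.994, -0.109, 0.0, -0.0]
contact_force: [0.1, 0.7, -0.0]
opening: 0.0252
grip_force: 30.0
```

Emit:
{"op": "apply_moves", "data": {
  "commands": [
    [[0,0,-0.2],[0,0,0]],
    [[0,0,-0.5],[0,0,0]],
    [[0,0,-0.8],[0,0,0]],
    [[0.2,0.1,-0.9],[0,0,0]],
    [[0.6,0.3,-0.9],[0,0,0]],
    [[0.9,0.5,-0.9],[0,0,0]],
    [[0.9,0.5,-0.9],[0,0,0]],
    [[0.9,0.5,-0.9],[0,0,0]]
  ]
}}

```text
clock: 50.32
tool_pos: [0.5599, -0.082, 0.1305]
ee_rot: [0.994, -0.109, -0.001, -0.0]
contact_force: [-1.0, 0.1, -1.8]
opening: 0.0257
grip_force: 30.0
```

```bash
python3 to.py .685 -.125 .075 -12
```

```text
t 50.3 at [ 0.5599 -0.082   0.1305] F [-1.   0.1 -1.8] shift [0.877 0.099 0.368] turn [-0.     0.001 -0.003]
```

Emit:
{"op": "apply_moves", "data": {
  "commands": [
    [[0.4,0.05,0],[0,0,0]],
    [[0.8,0.1,0],[0,0,0]],
    [[0.88,0.1,0.1],[0,0,0]],
    [[0.88,0.1,0.25],[0,0,0]],
    [[0.88,0.1,0.37],[0,0,0]],
    [[0.88,0.1,0.37],[0,0,0]],
    [[0.88,0.1,0.37],[0,0,0]]
  ]
}}

```text
clock: 51.2
tool_pos: [0.6866, -0.1251, 0.0765]
ee_rot: [0.994, -0.108, 0.0, -0.0]
contact_force: [-0.2, 0.4, 0.8]
opening: 0.0261
grip_force: 30.0
```

```bash
python3 to.py .685 -.125 .052 -12
```

```text
t 51.2 at [ 0.6866 -0.1251  0.0765] F [-0.2  0.4  0.8] shift [-0.011  0.002  0.163] turn [-0.    -0.    -0.002]
```

Emit:
{"op": "apply_moves", "data": {
  "commands": [
    [[-0.01,0,0.06],[0,0,0]],
    [[-0.01,0,0.12],[0,0,0]],
    [[-0.01,0,0.16],[0,0,0]],
    [[-0.01,0,0.16],[0,0,0]],
    [[-0.01,0,0.16],[0,0,0]]
  ]
}}

```text
clock: 51.82
tool_pos: [0.6851, -0.1252, 0.0515]
ee_rot: [0.994, -0.109, -0.0, -0.0]
contact_force: [-0.0, 0.8, -1.6]
opening: 0.0258
grip_force: 30.0
```

Emit:
{"op": "apply_moves", "data": {
  "commands": [
    [[0,0,0],[0,0,0]],
    [[0,0,0],[0,0,0]],
    [[0,0,0],[0,0,0]],
    [[0,0,0],[0,0,0]],
    [[0,0,0],[0,0,0]],
    [[0,0,-0.15],[0,0,0]],
    [[0,0,-0.4],[0,0,0]],
    [[0,0,-0.65],[0,0,0]],
    [[-0.4,0.1,-0.7],[0,0,0]],
    [[-0.7,0.2,-0.7],[0,0,0]],
    [[-1,0.5,-0.7],[0,0,0]],
    [[-1,0.5,-0.7],[0,0,0]],
    [[-1,0.5,-0.7],[0,0,0]]
  ],
  "fingers": 1
}}

```text
clock: 53.45
tool_pos: [0.523, -0.166, 0.1573]
ee_rot: [0.994, -0.109, 0.001, -0.0]
contact_force: [0.2, -0.6, 0.3]
opening: 0.0879
grip_force: 0.0
```

```bash
python3 to.py .419 -.158 .045 -12
```

```text
t 53.5 at [ 0.523  -0.166   0.1573] F [ 0.2 -0.6  0.3] shift [-0.69   0.098  0.748] turn [-0.    -0.    -0.003]
```

Emit:
{"op": "apply_moves", "data": {
  "commands": [
    [[-0.35,0.05,0],[0,0,0]],
    [[-0.69,0.09,0.1],[0,0,0]],
    [[-0.69,0.09,0.4],[0,0,0]],
    [[-0.69,0.09,0.7],[0,0,0]],
    [[-0.69,0.09,0.75],[0,0,0]],
    [[-0.69,0.09,0.75],[0,0,0]]
  ]
}}

```text
clock: 54.2
tool_pos: [0.4196, -0.1564, 0.0445]
ee_rot: [0.994, -0.108, -0.0, -0.0]
contact_force: [0.2, -0.1, 0.3]
opening: 0.0877
grip_force: 0.0
```

```bash
python3 to.py .419 -.157 .001 -12;python3 - <<'E'
from h import *
bot.capture("side")
for d in bot.place_of("side","bird_1_mid"): print(round(d["score"],2),np.round(d["location"],1))
print(proj("side",[.419,-.158,.045]))
E
```

```text
t 54.2 at [ 0.4196 -0.1564  0.0445] F [ 0.2 -0.1  0.3] shift [-0.003  0.005  0.29 ] turn [-0.     0.    -0.002]
0.56 [190.7 214.8]
[307.14037696 184.27162447]
```

Emit:
{"op": "apply_moves", "data": {
  "commands": [
    [[0,0,0.1],[0,0,0]],
    [[0,0,0.2],[0,0,0]],
    [[0,0,0.26],[0,0,0]],
    [[0,0,0.29],[0,0,0]],
    [[0,0,0.29],[0,0,0]]
  ]
}}

```text
clock: 54.92
tool_pos: [0.4182, -0.1568, 0.0004]
ee_rot: [0.994, -0.109, -0.0, -0.0]
contact_force: [0.8, 0.0, -0.0]
opening: 0.0879
grip_force: 0.0
```

Emit:
{"op": "apply_moves", "data": {
  "commands": [
    [[0,0,0],[0,0,0]],
    [[0,0,0],[0,0,0]],
    [[0,0,0],[0,0,0]],
    [[0,0,0],[0,0,0]],
    [[0,0,0],[0,0,0]],
    [[0,0,0],[0,0,0]],
    [[0,0,0],[0,0,0]],
    [[0,0,0],[0,0,0]]
  ],
  "fingers": 0.25
}}

```text
clock: 55.92
tool_pos: [0.4186, -0.1568, 0.0008]
ee_rot: [0.994, -0.109, 0.0, -0.0]
contact_force: [-0.1, 1.5, 1.2]
opening: 0.0395
grip_force: 30.0
```

Emit:
{"op": "apply_moves", "data": {
  "commands": [
    [[0,0,-0.2],[0,0,0]],
    [[0,0,-0.5],[0,0,0]],
    [[0,0,-0.8],[0,0,0]],
    [[0.2,0.2,-0.9],[0,0,0]],
    [[0.5,0.4,-0.9],[0,0,0]],
    [[0.8,0.6,-0.9],[0,0,0]],
    [[0.8,0.6,-0.9],[0,0,0]],
    [[0.8,0.6,-0.9],[0,0,0]]
  ]
}}

```text
clock: 56.92
tool_pos: [0.5152, -0.27, 0.1349]
ee_rot: [0.994, -0.109, -0.001, -0.0]
contact_force: [-0.6, 1.0, -0.4]
opening: 0.0398
grip_force: 30.0
```

```bash
python3 to.py .629 -.314 .08 -12
```

```text
t 56.9 at [ 0.5152 -0.27    0.1349] F [-0.6  1.  -0.4] shift [0.805 0.123 0.364] turn [-0.     0.001 -0.003]
```

Emit:
{"op": "apply_moves", "data": {
  "commands": [
    [[0.4,0.06,0],[0,0,0]],
    [[0.8,0.12,0],[0,0,0]],
    [[0.8,0.12,0.1],[0,0,0]],
    [[0.8,0.12,0.25],[0,0,0]],
    [[0.8,0.12,0.37],[0,0,0]],
    [[0.8,0.12,0.37],[0,0,0]],
    [[0.8,0.12,0.37],[0,0,0]]
  ]
}}

```text
clock: 57.8
tool_pos: [0.6296, -0.3141, 0.081]
ee_rot: [0.994, -0.109, 0.0, 0.0]
contact_force: [1.0, 0.8, -1.2]
opening: 0.0394
grip_force: 30.0
```

```bash
python3 to.py .629 -.314 .057 -12
```

```text
t 57.8 at [ 0.6296 -0.3141  0.081 ] F [ 1.   0.8 -1.2] shift [-0.004  0.     0.16 ] turn [ 0.    -0.    -0.003]
```

Emit:
{"op": "apply_moves", "data": {
  "commands": [
    [[0,0,0.06],[0,0,0]],
    [[0,0,0.12],[0,0,0]],
    [[0,0,0.16],[0,0,0]],
    [[0,0,0.16],[0,0,0]],
    [[0,0,0.16],[0,0,0]]
  ]
}}

```text
clock: 58.42
tool_pos: [0.6295, -0.3141, 0.056]
ee_rot: [0.994, -0.109, -0.0, -0.0]
contact_force: [0.5, -0.3, -1.6]
opening: 0.0398
grip_force: 30.0
```

Emit:
{"op": "apply_moves", "data": {
  "commands": [
    [[0,0,0],[0,0,0]],
    [[0,0,0],[0,0,0]],
    [[0,0,0],[0,0,0]],
    [[0,0,0],[0,0,0]],
    [[0,0,0],[0,0,0]],
    [[0,0,-0.15],[0,0,0]],
    [[0,0,-0.4],[0,0,0]],
    [[0,0,-0.65],[0,0,0]],
    [[-0.4,0.3,-0.9],[0,0,0]],
    [[-0.7,0.6,-1],[0,0,0]],
    [[-1,1,-1],[0,0,0]],
    [[-1,1,-1],[0,0,0]],
    [[-1,1,-1],[0,0,0]],
    [[-1,1,-1],[0,0,0]]
  ],
  "fingers": 1
}}

```text
clock: 60.18
tool_pos: [0.4515, -0.4274, 0.2063]
ee_rot: [0.994, -0.108, 0.0, -0.0]
contact_force: [0.3, -0.1, 0.3]
opening: 0.0877
grip_force: 0.0
```

```bash
python3 - <<'E'
from h import *
import cv2
s=bot.state();print(s["clock"],s["tool_pos"])
t=bot.capture("top")[115:275,110:370,::-1];s=bot.capture("side")[120:340,160:360,::-1]
t=cv2.resize(t,None,fx=1.8,fy=1.8,interpolation=cv2.INTER_CUBIC);s=cv2.resize(s,None,fx=1.6,fy=1.6,interpolation=cv2.INTER_CUBIC)
o=np.zeros((352,t.shape[1]+s.shape[1],3),np.uint8);o[:t.shape[0],:t.shape[1]]=t;o[:s.shape[0],t.shape[1]:]=s
cv2.imwrite("pics/j.png",o)
E
```

```text
60.175 [ 0.4515449  -0.42739751  0.20626961]
```

View pics/j.png

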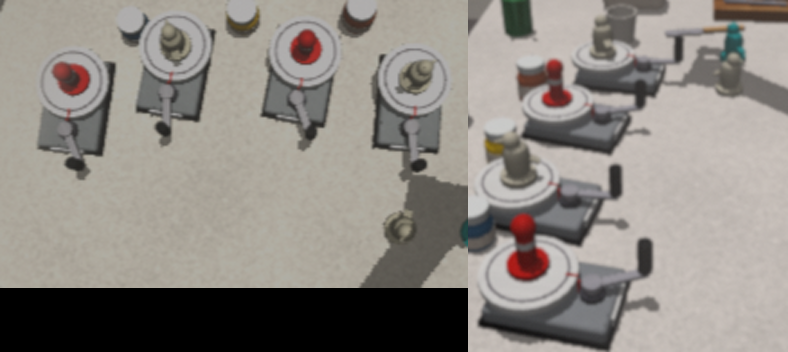

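All four heads carry the right piece, upright and centred: red foot (73,79) in head 1, bird in head 2, red (305,48) in head 3 and bird (415,77) in head 4. The arm is clear, so I'll hand the job in.

```bash
python3 -c "
from workcell import bot
print(bot.close_job())"
```

```text
the job is handed in; nothing more can be done
None
```

I handed the job in at about 60 s: the two sound turntables (about 7.5 and 8.4 mm of knob swing) each carry a bird and the two worn ones (about 33 and 39 mm) each carry a red marker, with every head left about 3–4° anticlockwise as estimated from knob travel and the pictures; the hand-in returned no verdict.

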